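# Trim the bag sealer's heat meter into the green

## Robot

A 6-joint arm with a two-finger parallel gripper is mounted at the origin on a cart in front of the work surface, level with it; the furniture and walls round the work are solid. World frame = base frame: x ahead of the robot, y to its left, z up, the work surface at z = 0. Lengths are in m, angles in rad, forces in N, time in s.
With the tool pointing down it reaches from about 0.3 to 0.875 m from the base axis. Payload 6.4 kg.
Tool frame: the origin (TCP) lies at the very end of the fingers, on their centre line; the grasp point (between the pads) lies tcp_to_grasp behind it (tcp_to_grasp is the distance from the TCP to the grasp point, in m); z points along the fingers, y is the direction in which the jaws open and shut (so a half turn about z gives the same grasp; the last joint's range is limited). The gripper opens to 85 mm and grips with 20 to 120 N. Pads are 22 mm wide; open, the fingers measure 114 mm over their backs; the gripper's body (76 mm by 85 mm) begins 54 mm behind the grasp point. The pads swing forward as they close: fully open they stand 13 mm farther back than shut.
Start: joints at [1.071, 0.181, 1.607, -0, 1.354, -0.206], TCP at [0.167, 0.55, 0.231] pointing down, gripper open.
Joint ranges: [-2.99, 2.99], [-0.89, 2.07], [0.3, 2.58], [-1.14, 4.28], [0, 2.63], [-3.12, 3.12]. Speed limits (rad/s): [2.57, 2.57, 3.01, 3.14, 3.14, 3.14].

## Interface

Orientations are given as a unit quaternion [w, x, y, z].
In Python, from bench import get_obs, camera, hand_in, tcp_to_grasp gives the robot as it stands.
- The arm moves only by the shell command python3 -m inch 'ROWS' [OPENING]. ROWS is JSON, a list of rows, each an object with "delta_pos": the shift along the tool's x, y, z in cm, a list of three; "rotation": the turn, a rotation vector about the tool's x, y, z in rad, a list of three. In form: [{"delta_pos": [x, y, z], "rotation": [rx, ry, rz]}, ...]. A call has 1 to 10 rows; each row shifts and turns the commanded pose from where the row before left it, along the tool's axes as they then stand; what a row does not reach is not made up. A row lasts 1/10 s, in which the tool goes at most 50 mm and 8.59 degrees, less where a joint would pass 70% of its speed; a pose out of reach is approached as far as the arm can. A call is refused whole if a number of a shift passes 5 or a number of a turn 0.15, either way. A call with a gripper value outside its range is refused whole. OPENING is the finger opening in cm, from 0 to 8.54, set as the call begins (- or left out, the last holds). The fingers move at their own pace and stop on an object; the grip force is fixed at half the most. Time passes only in rows, so rows that do not move let the fingers close. It gives the time, the measured TCP pose, the force and the opening at its end, in the units of the state.
- get_obs(): the state, without advancing time (a new reading comes with each control period).
- camera(name): name is "side" or "top"; returns a dict with "color" (400x640x3 uint8, red, green, blue), "vfov" (degrees; the focal length in pixels is half the picture's height over the tangent of half this angle, whatever the lens; pixels are square), "cx", "cy" (the principal point, pixels), "eye" and "orientation" of the camera in the world. Camera axes: x right, y down, z forward; pixel columns grow to the right and rows downward; lengths in m; the calibration is good to about 2 mm. A picture is of the moment at which its call begins. There is no depth.
- hand_in(): hands the job in, once; it reports no verdict.
The state is a dict: "time_s": time; "q": joint angles; "dq": joint speeds; "joint_efforts": joint torques, N m; "eef_pos": TCP position; "eef_rot": TCP orientation; "wrist_force": force on the tool from outside, world axes, zero at the start; "torque": the same for the moment, N m; "opening": opening from 0.0 (shut) to 1.0 (fully open).
Only numpy, scipy, OpenCV 4.12 (cv2) and the standard library are available. Lean on these libraries where they do the work, as an engineer would, in place of code of your own. Each camera call takes 0.05 s, during which the arm holds its last target.

## Task

Take the orange-handled plastic tuning tool out of its stand, feel its blade into the slotted trimmer screw down in the black guide of the sealer's control box, and turn the screw clockwise until the meter needle stands in the green band, never letting it run into the red. Press the box and screw only gently (a few newtons on the tool's sprung blade are enough, never 15), then put the tool back upright and fully home in its stand and leave the needle in the green. Leave the tape roll, label roll, date stamp and thermometer where they are.

Things in the scene. Friction and masses are not known exactly. Their poses are not given: they have to be found in the camera images.
- tuning_tool: Tuning tool, blade down in its stand. Origin mid blade tip (spring out), z up along the tool. White blade 10 mm wide along x, 2.5 mm thick along y, 7 mm long; round shaft 9.6 mm across; black sleeve 12 mm across, z = 35 to 60 mm; flange 24 mm across, z = 60 to 64 mm; orange handle z = 64 to 110 mm, 22 mm wide along x, flats 14 mm apart along y (grip there). About 60 g, symmetric by half turns.
- tool_grip (a point): Middle of the tool's orange handle, on its axis 90 mm above the tip (spring out); axes as the tool. The white shaft with the blade is sprung inside the black sleeve: pushed, it slides up without turning, 1.5 N per mm, for 6 mm, then it is hard.
- stand_mouth (a point): Centre of the mouth of the hole in the top of the tool stand, a grey block 56 x 56 mm and 68 mm high on a black 76 mm foot, fixed to the table; z up. The hole is 15 mm wide with a 4 mm chamfer, and 64 mm deep.
- stand_home (a point): Where the tool's tip (its origin) is when the tool is home: on the axis of the stand's hole, 60 mm below its mouth, the tool's flange then resting on the stand's top.
- control_box: Grey control box, 160 mm (x) by 130 mm (y), deck 40 mm high, fixed to the table; origin mid underside, x from its front edge to the sloping meter at its rear, z up. The meter spans x = 5 to 85 mm and reaches z = 110 mm. The black guide, 30 x 30 mm, stands on the deck centred at x = -42 mm, y = 0, rim at z = 66 mm.
- guide_mouth (a point): Centre of the mouth of the upright bore in the black guide (bore 13 mm wide, 3 mm chamfer at its rim); axes as the control box. The brass trimmer screw lies down in the bore.
- screw_mid (a point): Point on the bore's axis 7 mm below the mouth, fixed to the box. The screw's face (12 mm across) lies within 3 mm above or below it: unmeasured, feel for it. Slot across the face 4.5 mm wide, 4.5 mm deep. The screw does not give way downwards. Turning it takes about 0.015 N m; it stays where left.
- slot_line (a point): Same point; only to tell how the slot lies: with the needle at v, the slot's line points (1.55 - v + e) rad counter-clockwise from the box's x axis, seen from above; e lies anywhere from -0.4 to 0.4, is constant in a run and not measured: feel for the slot by turning the blade lightly on the face until it drops in.
- needle (a joint): Meter needle, behind a clear pane, turned only by the trimmer screw, 1 rad for each rad of the screw: clockwise on the screw seen from above makes it grow and swings the needle to the right. 0 = left stop, 1.8 = right stop. Green band: 1.20 to 1.50; red band from 1.62 on.
- tape_roll: Roll of brown tape lying flat, 104 mm in diameter, 48 mm high, a bystander; origin under its centre.
- label_roll: Roll of white labels lying flat, 68 mm in diameter, 40 mm high, a bystander; origin under its centre.
- date_stamp: Date stamp with a red round handle, 87 mm high, a bystander; origin under its centre.
- probe_thermometer: White probe thermometer with a thin steel probe, 161 mm long, a bystander; origin under its centre.
Things that resemble listed ones, but are neither listed nor needed, are in the scene too. Several things look just like the control_box: the one meant starts farthest to the robot's right. Of the things that look like the part that bears stand_mouth, the smaller one is meant.

How it is judged:
By the outcome, as a careful person would: the job done as asked, in the order asked, and still so for the second after the job is handed in, with the robot touching nothing.
It also fails if it takes over 72 s, if anything falls off the work surface, if the arm or the gripper's body presses on something with over 40 N, if the wrist force passes 120 N, or if a joint passes its speed limit or range.

## Working session

There is one attempt and no reset: what is moved stays moved. The work goes in short steps, Python scripts to look and compute and a shell command to move; the robot and the scene stay as the last step left them, time stands still between calls to the robot, and variables do not carry over. Pictures are saved under pics/ and viewed, and the job is handed in when it is done.

```bash
ls; mkdir -p pics; python3 - <<'E'
from bench import get_obs, camera, tcp_to_grasp
import cv2
print(tcp_to_grasp); print(get_obs())
for n in("side","top"):
    c=camera(n); cv2.imwrite(f"pics/{n}0.png",c["color"][:,:,::-1]); print({k:v for k,v in c.items() if k!="color"})
E
```

```text
pics
0.0187
{'time_s': 0.0, 'q': array([ 1.07068811e+00,  1.81520266e-01,  1.60801627e+00, -3.22416612e-05,
        1.35383262e+00, -2.06262118e-01]), 'dq': array([-0.00052733, -0.00094908, -0.00031532,  0.00023879,  0.00030925,
        0.00105954]), 'joint_efforts': array([ 3.34636707e-05, -4.44863176e+01, -3.51335013e+01, -1.30526014e-04,
        8.98787373e-03,  1.54051799e-05]), 'eef_pos': array([0.16623476, 0.54985357, 0.23039186]), 'eef_rot': array([-2.92466147e-04,  1.46391525e-01,  9.89226330e-01, -8.38865740e-04]), 'wrist_force': array([ 0.56586679, -0.46464452,  0.6218444 ]), 'torque': array([0.00319877, 0.0257668 , 0.02745834]), 'opening': 0.9963653063281327}
{'vfov': 52.48759058256671, 'cx': 319.4327186240331, 'cy': 195.01986439218706, 'eye': array([-0.03364202, -0.92839934,  0.82785116]), 'orientation': array([-0.44820085,  0.84104434, -0.27012181,  0.13709348])}
{'vfov': 53.772773877183695, 'cx': 322.7027472649613, 'cy': 206.42107296667263, 'eye': array([ 0.00729647, -0.17213466,  1.56394736]), 'orientation': array([-0.15080911,  0.75704827, -0.62384832,  0.12226123])}
```

View pics/side0.png

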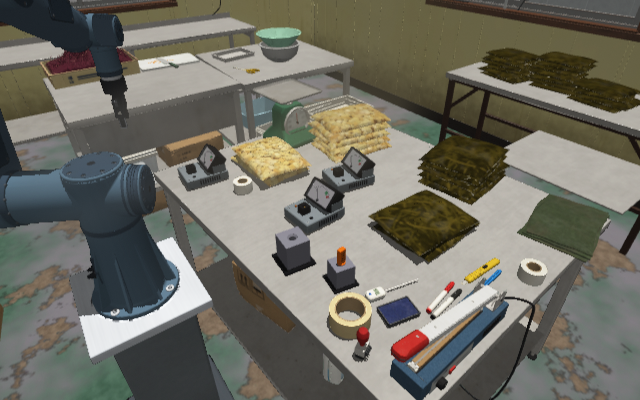

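View pics/top0.png

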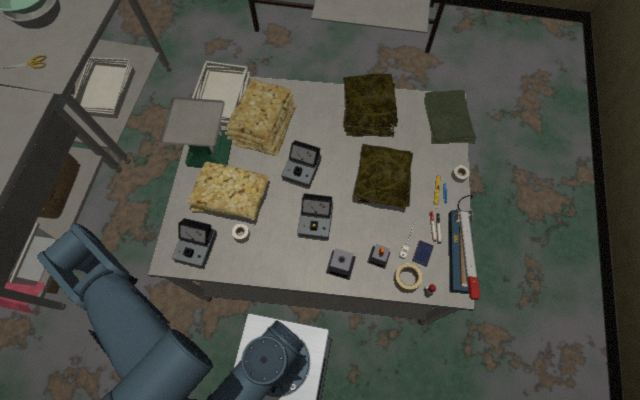

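The side view shows three meter boxes, at about (203,168), (348,170) and (314,205). The tool is in the small stand at (341,265), and the empty bigger stand is at (294,250). I'll zoom in next.

```bash
cat > h.py <<'E'
import numpy as np, cv2
from scipy.spatial.transform import Rotation as R
from bench import get_obs, camera, tcp_to_grasp
def rot(q): return R.from_quat([q[1],q[2],q[3],q[0]]).as_matrix()
def K(c):
    f=c["color"].shape[0]/2/np.tan(np.radians(c["vfov"]/2)); return np.array([[f,0,c["cx"]],[0,f,c["cy"]],[0,0,1]])
def ray(c,uv):
    d=rot(c["orientation"])@np.linalg.inv(K(c))@np.array([uv[0],uv[1],1.]); return c["eye"],d/np.linalg.norm(d)
def atz(c,uv,z):
    e,d=ray(c,uv); return e+d*(z-e[2])/d[2]
def proj(c,P):
    P=np.atleast_2d(P); p=(P-c["eye"])@rot(c["orientation"]); p=p@K(c).T; return p[:,:2]/p[:,2:]
def tri(c1,u1,c2,u2):
    e1,d1=ray(c1,u1);e2,d2=ray(c2,u2)
    A=np.stack([d1,-d2],1); s=np.linalg.lstsq(A,e2-e1,rcond=None)[0]
    a=e1+s[0]*d1;b=e2+s[1]*d2; return (a+b)/2,np.linalg.norm(a-b)
def crop(c,x0,y0,x1,y1,s,name):
    im=c["color"][y0:y1,x0:x1,::-1]; cv2.imwrite(name,cv2.resize(im,None,fx=s,fy=s,interpolation=cv2.INTER_CUBIC))
import pickle
def snap(n,fn):
    c=camera(n); pickle.dump(c,open(fn,"wb")); return c
E
python3 - <<'E'
from h import *
s=snap("side","s0.pkl");t=snap("top","t0.pkl")
crop(s,260,140,390,300,4.6/1.25,"pics/sc.png" )
crop(t,270,130,450,300,3.5,"pics/tc.png")
for uv in[(192,240),(300,163),(315,215)]: print(atz(t,uv,.04))
print(atz(t,(380,252),.1),atz(t,(342,258),.068))
E
```

```text
[0.37787695 0.44316695 0.04      ]
[0.80536858 0.08977399 0.04      ]
[ 0.57874132 -0.02326071  0.04      ]
[ 0.4548272  -0.30374404  0.1       ] [ 0.41248379 -0.16484517  0.068     ]
```

View pics/sc.png

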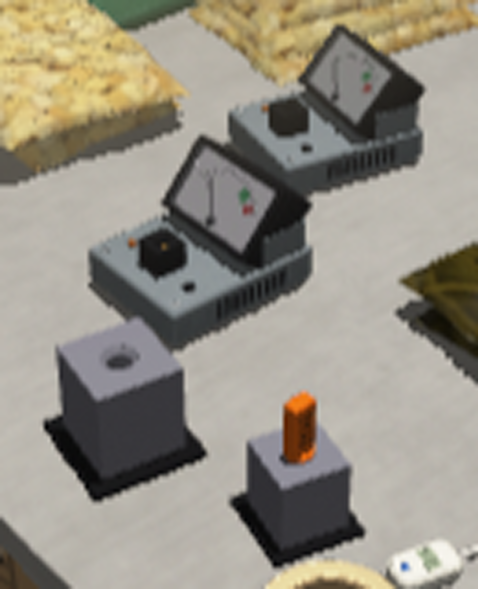

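View pics/tc.png

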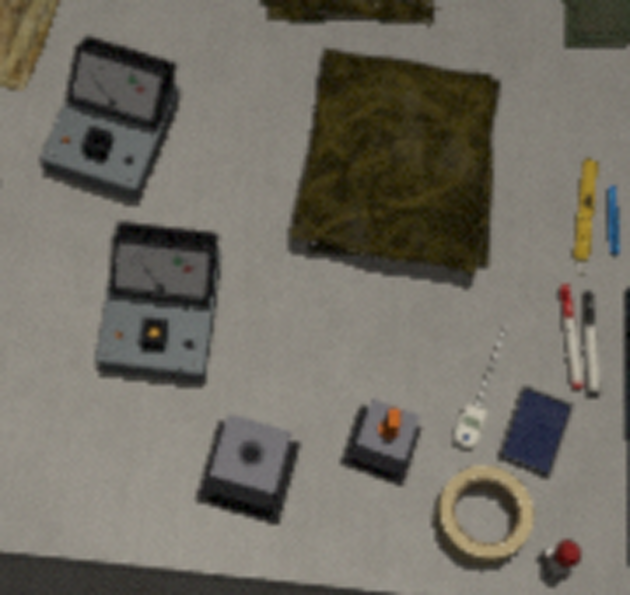

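The target box is the one at about (0.58,-0.02), farthest right, with brass visible in its guide. The tool's stand is at about (0.44,-0.30). I'll enlarge both so I can pick corners.

```bash
python3 - <<'E'
from h import *
import pickle
s=pickle.load(open("s0.pkl","rb"));t=pickle.load(open("t0.pkl","rb"))
def g(c,x0,y0,x1,y1,k,name):
    im=cv2.resize(c["color"][y0:y1,x0:x1,::-1],None,fx=k,fy=k,interpolation=cv2.INTER_LANCZOS4)
    for x in range(x0,x1,5):
        cv2.line(im,(int((x-x0+.5)*k),0),(int((x-x0+.5)*k),6 if x%10 else 14),(0,0,255),1)
        if x%10==0: cv2.putText(im,str(x),(int((x-x0)*k),26),0,.4,(255,0,0),1)
    for y in range(y0,y1,5):
        cv2.line(im,(0,int((y-y0+.5)*k)),(6 if y%10 else 14,int((y-y0+.5)*k)),(0,0,255),1)
        if y%10==0: cv2.putText(im,str(y),(15,int((y-y0)*k)+8),0,.4,(255,0,0),1)
    cv2.imwrite(name,im)
g(s,320,240,362,296,10,"pics/ss.png")
g(s,282,172,348,234,9,"pics/sb.png")
g(t,365,240,395,272,16,"pics/ts.png")
g(t,293,188,337,244,10,"pics/tb.png")
E
```

```text
(no output)
```

View pics/ss.png

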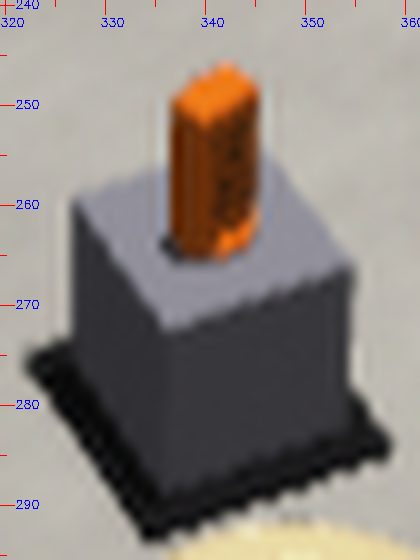

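View pics/sb.png

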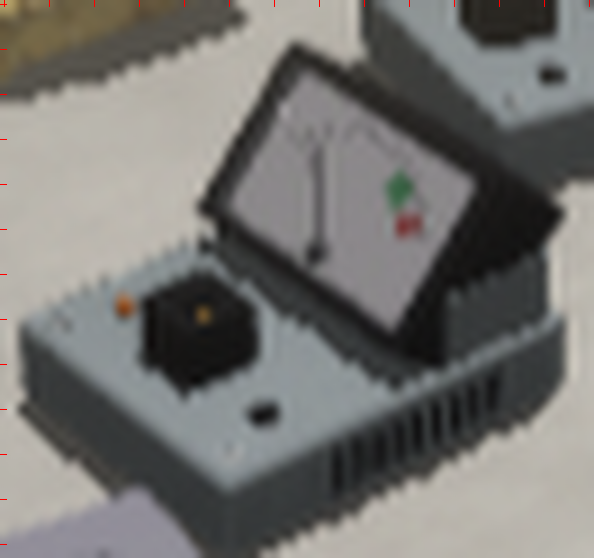

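View pics/ts.png

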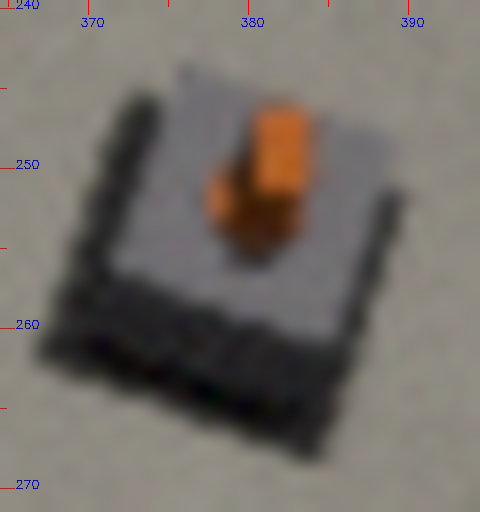

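View pics/tb.png

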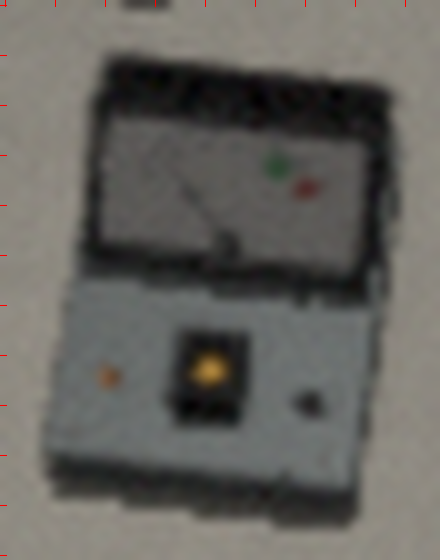

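```bash
cat > fit.py <<'E'
from h import *
from scipy.optimize import least_squares
s=pickle.load(open("s0.pkl","rb"));t=pickle.load(open("t0.pkl","rb"))
def T(p,P):
    c,s_=np.cos(p[2]),np.sin(p[2]); P=np.array(P,float)
    return np.c_[P[:,0]*c-P[:,1]*s_+p[0],P[:,0]*s_+P[:,1]*c+p[1],P[:,2]+(p[3] if len(p)>3 else 0)]
def fit(obs,p0,cs=None):
    cs=cs or [s,t]
    def f(p): return np.concatenate([(proj(cs[i],T(p,[P]))-np.array(uv)).ravel() for i,P,uv in obs])
    r=least_squares(f,p0,loss="soft_l1"); return r.x,f(r.x).reshape(-1,2)
h=.028;f=.038
if __name__=="__main__":
    st=[(0,(-h,h,.068),(327,259.5)),(0,(-h,-h,.068),(336,272.5)),(0,(h,-h,.068),(354.8,266.3)),
    (1,(h,h,.068),(375.75,243.75)),(1,(h,-h,.068),(388.75,247.6)),(1,(-h,h,.068),(371.4,255.9)),(1,(-h,-h,.068),(385.4,261.1)),
    (0,(-f,f,0.004),(322,275.3)),(0,(-f,-f,0.004),(334.5,293.7)),(0,(f,-f,.004),(358.5,284.5)),(1,(-f,f,.004),(367,261.7)),(1,(-f,-f,.004),(384.2,267.9))]
    for p0 in([.45,-.3,0.],[.45,-.3,0,0]):
        p,r=fit(st,p0); print("stand",p.round(4)); print(r.round(1).tolist())
    g=.015
    bx=[(0,(-.08,.065,.04),(283.9,207.6)),(0,(-.08,-.065,.04),(306.8,225.9)),(0,(.08,-.065,.04),(344.3,207.1)),(0,(-.08,.065,0),(283.9,216.5)),
    (1,(-.08,.065,.04),(297,233.5)),(1,(-.08,-.065,.04),(328,236.5)),(1,(-.08,.065,0),(298,237)),(1,(-.08,-.065,0),(328,240)),
    (1,(-.042+g,g,.066),(310.5,220.5)),(1,(-.042+g,-g,.066),(317.5,220.7)),(1,(-.042-g,-g,.066),(316.7,227.3)),(1,(-.042-g,g,.066),(309.7,227)),
    (0,(-.042+g,g,.066),(303.7,201.7)),(0,(-.042+g,-g,.066),(310.2,207.1)),(0,(-.042-g,g,.066),(297.6,205.9))]
    for p0 in([.58,-.02,0.],[.58,-.02,0,0]):
        p,r=fit(bx,p0); print("box",p.round(4)); print(r.round(1).tolist())
E
python3 fit.py
```

```text
stand [ 0.4654 -0.306  -0.1658]
[[-0.3, 0.4], [0.3, 0.8], [0.3, 0.2], [-0.5, -0.8], [0.1, 0.1], [-0.5, -0.0], [-0.8, -0.3], [-0.1, 0.3], [-0.0, 0.5], [0.7, 0.3], [-1.0, -0.2], [-0.2, 0.0]]
stand [ 0.4638 -0.3076 -0.1672  0.0037]
[[-0.5, -0.1], [0.2, 0.3], [0.2, -0.2], [-0.1, -0.6], [0.6, 0.3], [-0.1, 0.2], [-0.3, -0.1], [-0.2, -0.1], [-0.2, 0.2], [0.7, -0.1], [-0.6, -0.0], [0.2, 0.3]]
box [ 0.5723 -0.0239  0.076 ]
[[-1.1, 0.7], [0.2, 1.1], [0.7, 0.3], [-0.4, 1.4], [-0.5, -0.5], [0.3, 0.0], [-0.8, -1.0], [0.2, -0.5], [-0.3, -0.6], [0.1, 0.0], [-0.1, 0.4], [-0.5, -0.1], [0.7, 0.8], [-0.0, -0.6], [-0.5, 0.0]]
box [ 0.5712 -0.0253  0.0722  0.003 ]
[[-1.3, 0.2], [0.0, 0.7], [0.8, -0.1], [-0.5, 0.9], [-0.3, -0.5], [0.5, 0.2], [-0.7, -0.9], [0.4, -0.3], [-0.1, -0.5], [0.3, 0.1], [0.2, 0.5], [-0.2, -0.0], [0.6, 0.3], [-0.1, -1.0], [-0.6, -0.4]]
```

```bash
cat > fh.py <<'E'
from fit import *
a,b=.011,.007
C=[(-a,b,.118),(a,b,.118),(a,-b,.118),(-a,-b,.118)]
S=[(336.7,249.5),(342,246),(345.3,248.5),(340,252)]
Tt=[(380.4,251.4),(380.25,246.1),(384,246.1),(383.6,251.5)]
ob=[(0,P,u) for P,u in zip(C,S)]+[(1,P,u) for P,u in zip(C,Tt)]
for p0 in([.46,-.3,0.],[.46,-.3,0,0]):
    p,r=fit(ob,p0); print("tool",p.round(4)); print(r.round(1).tolist())
def g(c,polys,x0,y0,x1,y1,k,name):
    im=cv2.resize(c["color"][y0:y1,x0:x1,::-1],None,fx=k,fy=k,interpolation=cv2.INTER_LANCZOS4)
    for P in polys:
        q=((proj(c,P)-[x0,y0]+.5)*k).astype(np.int32); cv2.polylines(im,[q],True,(0,255,0),1)
    cv2.imwrite(name,im)
def sq(h,z,x=0): return [(x-h,h,z),(x+h,h,z),(x+h,-h,z),(x-h,-h,z)]
th=np.linspace(0,2*np.pi,25)
ST=[.4645,-.307,-.166]
pol=[T(ST,sq(h,.068)),T(ST,sq(f,0))]+[T([*ST[:2],p[2]],np.array(C)-[0,0,dz]) for dz in(0,.046)]
pol.append(T(ST,np.c_[.012*np.cos(th),.012*np.sin(th),th*0+.072]))
g(s,pol,320,240,362,296,10,"pics/ss1.png");g(t,pol,365,240,395,272,16,"pics/ts1.png")
E
python3 fh.py
```

```text
tool [ 0.4644 -0.307   0.1358]
[[-0.6, 0.6], [0.0, 0.2], [0.6, 0.3], [-0.1, 0.7], [-0.4, -0.2], [-0.3, -0.5], [-0.3, -0.3], [0.1, -0.1]]
tool [ 0.4632 -0.308   0.1346  0.0027]
[[-0.7, 0.2], [-0.1, -0.2], [0.5, -0.1], [-0.2, 0.3], [-0.1, -0.1], [0.1, -0.4], [-0.0, -0.2], [0.4, 0.0]]
```

View pics/ss1.png

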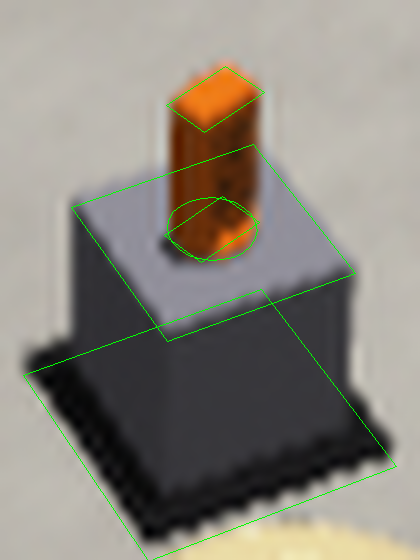

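View pics/ts1.png

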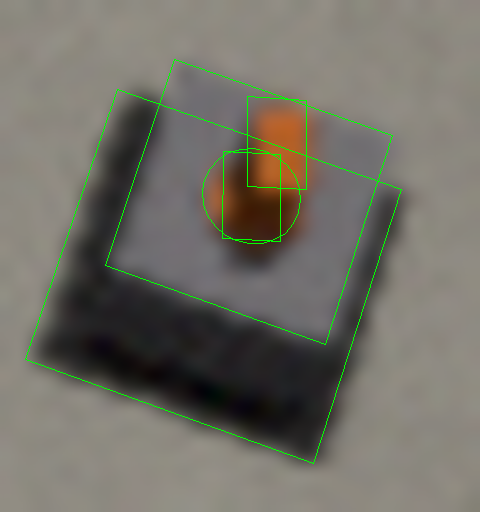

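Fits agree to about 2 mm. The tool is at (0.464,-0.307) with yaw 0.135, and the box origin is at (0.572,-0.024) with yaw about 0.074. Next I'll rectify the meter face to read the needle, then turn the wrist to the grasp yaw.

```bash
cat >> h.py <<'E'
def to(target=None,psi=None):
    """remaining shift (cm) in tool axes, and remaining turn about tool z, for world target"""
    o=get_obs(); M=rot(o["eef_rot"]); y=np.arctan2(M[1,1],M[0,1])
    print("t",round(o["time_s"],2),"pos",o["eef_pos"].round(4),"psi",round(y,3),"tilt z",M[:,2].round(4),"F",o["wrist_force"].round(2),"Tq",o["torque"].round(3),"open",round(o["opening"],3),"q6",round(o["q"][5],2))
    if target is not None: print("  shift cm",((np.array(target)-o["eef_pos"])@M*100).round(2))
    if psi is not None: print("  turn rz",round(-((psi-y+np.pi)%(2*np.pi)-np.pi),3))
E
python3 - <<'E'
from h import *
from fit import *
# rectify meter face using side-view inner plate corners
for nm,c,q in(("s",s,[(229/9,205/9),(303/9,65/9),(478/9,182/9),(393/9,333/9)]),("t",t,[(10,24),(11,11.8),(37,14.2),(36,27.5)])):
    x0,y0=(282,172) if nm=="s" else (293,188)
    q=np.float32(q)+[x0-.5,y0-.5]
    H=cv2.getPerspectiveTransform(np.float32(q),np.float32([(0,300),(0,0),(500,0),(500,300)]))
    cv2.imwrite(f"pics/m{nm}.png",cv2.warpPerspective(c["color"][:,:,::-1],H,(500,300),flags=cv2.INTER_CUBIC))
a=cv2.imread("pics/ms.png");b=cv2.imread("pics/mt.png");cv2.imwrite("pics/m.png",np.vstack([a,b])[:600])
E
python3 -m inch '[{"delta_pos":[0,0,0],"rotation":[0,0,0.14]},{"delta_pos":[0,0,0],"rotation":[0,0,0.14]},{"delta_pos":[0,0,0],"rotation":[0,0,0.14]},{"delta_pos":[0,0,0],"rotation":[0,0,0.14]},{"delta_pos":[0,0,0],"rotation":[0,0,0.14]},{"delta_pos":[0,0,0],"rotation":[0,0,0.14]},{"delta_pos":[0,0,0],"rotation":[0,0,0.14]},{"delta_pos":[0,0,0],"rotation":[0,0,0.14]},{"delta_pos":[0,0,0],"rotation":[0,0,0.14]},{"delta_pos":[0,0,0],"rotation":[0,0,0.14]}]' 4
python3 -c "
from h import *
to([.464,-.307,.2],-1.436)"
```

```text
time_s: 1.2
eef_pos: [0.1664, 0.5502, 0.231]
eef_rot: [0.0, 0.751, 0.66, -0.0]
wrist_force: [-0.1, -0.1, 0.9]
opening: 0.473
t 1.2 pos [0.1664 0.5502 0.231 ] psi -0.129 tilt z [-3.e-04 -5.e-04 -1.e+00] F [-0.11 -0.14  0.95] Tq [ 0.003 -0.006 -0.028] open 0.473 q6 1.2
  shift cm [-81.19  40.52   3.13]
  turn rz 1.307
```

View pics/m.png

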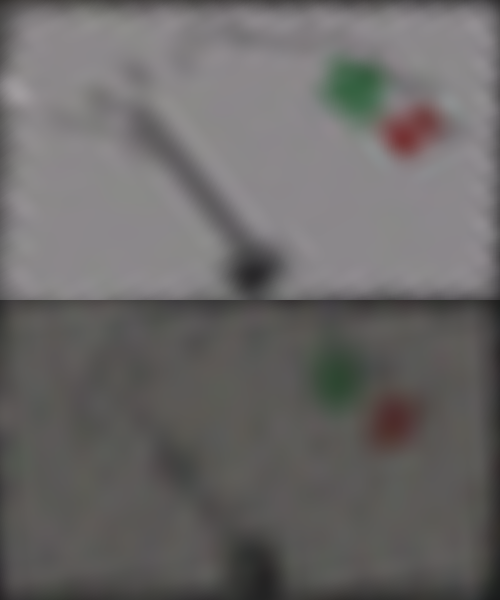

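The needle reads v ≈ 0.28, well left of green, so the slot should lie near world yaw 1.35 ± 0.4. I'll finish the turn and then cross over.

```bash

python3 -m inch '[{"delta_pos":[0,0,0],"rotation":[0,0,0.131]},{"delta_pos":[0,0,0],"rotation":[0,0,0.131]},{"delta_pos":[0,0,0],"rotation":[0,0,0.131]},{"delta_pos":[0,0,0],"rotation":[0,0,0.131]},{"delta_pos":[0,0,0],"rotation":[0,0,0.131]},{"delta_pos":[0,0,0],"rotation":[0,0,0.131]},{"delta_pos":[0,0,0],"rotation":[0,0,0.131]},{"delta_pos":[0,0,0],"rotation":[0,0,0.131]},{"delta_pos":[0,0,0],"rotation":[0,0,0.131]},{"delta_pos":[0,0,0],"rotation":[0,0,0.131]}]'
python3 -c "
from h import *
to([.464,-.307,.2],-1.436);to([.40,.12,.2],-1.436)"
```

```text
time_s: 2.2
eef_pos: [0.1664, 0.5502, 0.231]
eef_rot: [0.0, 0.998, 0.066, -0.0]
wrist_force: [0.1, -0.4, -0.4]
opening: 0.467
t 2.2 pos [0.1664 0.5502 0.231 ] psi -1.438 tilt z [-3.e-04 -4.e-04 -1.e+00] F [ 0.06 -0.36 -0.43] Tq [-0.061  0.014  0.036] open 0.467 q6 2.51
  shift cm [18.18 88.9   3.13]
  turn rz -0.002
t 2.2 pos [0.1664 0.5502 0.231 ] psi -1.438 tilt z [-3.e-04 -4.e-04 -1.e+00] F [ 0.06 -0.36 -0.43] Tq [-0.061  0.014  0.036] open 0.467 q6 2.51
  shift cm [17.47 45.73  3.11]
  turn rz -0.002
```

```bash

python3 -m inch '[{"delta_pos":[1.7,3,0],"rotation":[0,0,0]},{"delta_pos":[1.7,3,0],"rotation":[0,0,0]},{"delta_pos":[1.7,3,0],"rotation":[0,0,0]},{"delta_pos":[1.7,3,0],"rotation":[0,0,0]},{"delta_pos":[1.7,3,0],"rotation":[0,0,0]},{"delta_pos":[1.7,3,0],"rotation":[0,0,0]},{"delta_pos":[1.7,3,0],"rotation":[0,0,0]},{"delta_pos":[1.7,3,0],"rotation":[0,0,0]},{"delta_pos":[1.7,3,0],"rotation":[0,0,0]},{"delta_pos":[1.7,3,0],"rotation":[0,0,0]}]'
python3 -m inch '[{"delta_pos":[0,4,0],"rotation":[0,0,0]},{"delta_pos":[0,4,0],"rotation":[0,0,0]},{"delta_pos":[0,4,0],"rotation":[0,0,0]},{"delta_pos":[0,4,0],"rotation":[0,0,0]},{"delta_pos":[0,4,0],"rotation":[0,0,0]},{"delta_pos":[0,4,0],"rotation":[0,0,0]},{"delta_pos":[0,4,0],"rotation":[0,0,0]},{"delta_pos":[0,4,0],"rotation":[0,0,0]},{"delta_pos":[0,4,0],"rotation":[0,0,0]},{"delta_pos":[0,4,0],"rotation":[0,0,0]}]'
python3 -c "
from h import *
to([.464,-.307,.16],-1.436)"
```

```text
time_s: 3.2
eef_pos: [0.3767, 0.2753, 0.2313]
eef_rot: [-0.0, 0.998, 0.069, 0.0]
wrist_force: [0.5, 0.6, 0.1]
opening: 0.469
time_s: 4.2
eef_pos: [0.4309, -0.1213, 0.2313]
eef_rot: [0.0, 0.998, 0.069, 0.0]
wrist_force: [0.5, 0.4, 0.1]
opening: 0.474
t 4.2 pos [ 0.4309 -0.1213  0.2313] psi -1.433 tilt z [ 3.e-04 -0.e+00 -1.e+00] F [0.52 0.35 0.09] Tq [-0.011  0.041  0.032] open 0.474 q6 0.89
  shift cm [ 0.73 18.85  7.14]
  turn rz 0.003
```

```bash

python3 -m inch '[{"delta_pos":[0.1,3,0],"rotation":[0,0,0]},{"delta_pos":[0.1,3,0],"rotation":[0,0,0]},{"delta_pos":[0.1,3,0],"rotation":[0,0,0]},{"delta_pos":[0.1,3,1],"rotation":[0,0,0]},{"delta_pos":[0.1,3,2],"rotation":[0,0,0]},{"delta_pos":[0.1,2,2],"rotation":[0,0,0]},{"delta_pos":[0.1,1,1],"rotation":[0,0,0]},{"delta_pos":[0,0.8,0.5],"rotation":[0,0,0]},{"delta_pos":[0,0,0],"rotation":[0,0,0]},{"delta_pos":[0,0,0],"rotation":[0,0,0]}]'
python3 - <<'E'
from h import *
to([.464,-.307,.16],-1.436)
s=snap("side","s1.pkl");t=snap("top","t1.pkl")
crop(s,290,170,390,300,5,"pics/s1.png");crop(t,340,200,430,290,6,"pics/t1.png")
E
```

```text
time_s: 5.2
eef_pos: [0.4641, -0.3044, 0.167]
eef_rot: [0.0, 0.998, 0.069, 0.0]
wrist_force: [-0.0, 0.4, 0.9]
opening: 0.467
t 5.2 pos [ 0.4641 -0.3044  0.167 ] psi -1.432 tilt z [ 6.e-04 -3.e-04 -1.e+00] F [-0.04  0.42  0.87] Tq [-0.025 -0.005 -0.043] open 0.467 q6 0.64
  shift cm [-0.05  0.25  0.7 ]
  turn rz 0.004
```

View pics/s1.png

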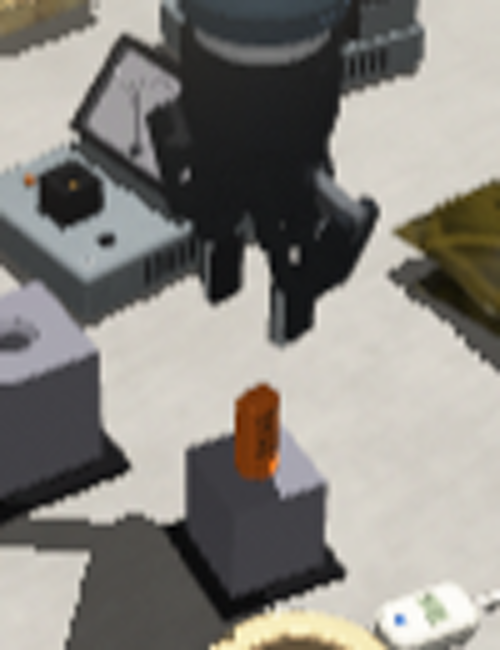

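View pics/t1.png

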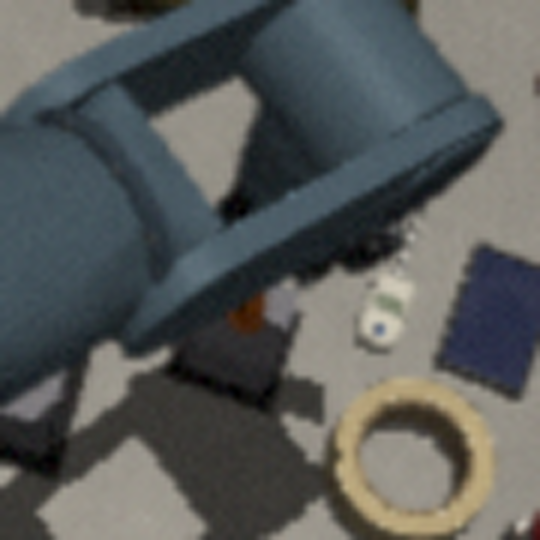

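Jaws straddle the handle (side view, handle top near (342,248), fingers at 334 and 347). I'll descend.

```bash

python3 -m inch '[{"delta_pos":[0,0.2,1.2],"rotation":[0,0,0]},{"delta_pos":[0,0,1.2],"rotation":[0,0,0]},{"delta_pos":[0,0,1.2],"rotation":[0,0,0]},{"delta_pos":[0,0,1.2],"rotation":[0,0,0]},{"delta_pos":[0,0,1.2],"rotation":[0,0,0]},{"delta_pos":[0,0,1.2],"rotation":[0,0,0]},{"delta_pos":[0,0,0.8],"rotation":[0,0,0]},{"delta_pos":[0,0,0],"rotation":[0,0,0]},{"delta_pos":[0,0,0],"rotation":[0,0,0]}]' 4
python3 - <<'E'
from h import *
to([.464,-.307,.083],-1.436)
s=snap("side","s1.pkl")
crop(s,310,210,370,290,7,"pics/s2.png")
E
```

```text
time_s: 6.2
eef_pos: [0.4641, -0.307, 0.0863]
eef_rot: [-0.0, 0.998, 0.069, -0.0]
wrist_force: [0.6, -0.4, 0.7]
opening: 0.467
t 6.2 pos [ 0.4641 -0.307   0.0863] psi -1.433 tilt z [-1.e-04  0.e+00 -1.e+00] F [ 0.57 -0.37  0.69] Tq [ 0.043 -0.     0.003] open 0.467 q6 0.64
  shift cm [-0.01  0.    0.33]
  turn rz 0.003
```

View pics/s2.png

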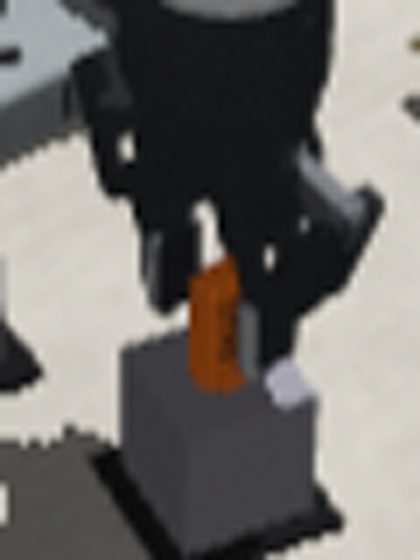

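Fingers are on either side of the handle and clear of the stand. I'll lower a bit and close in stages.

```bash

python3 -m inch '[{"delta_pos":[0,0,0.2],"rotation":[0,0,0]},{"delta_pos":[0,0,0],"rotation":[0,0,0]},{"delta_pos":[0,0,0],"rotation":[0,0,0]},{"delta_pos":[0,0,0],"rotation":[0,0,0]}]' 2.0
python3 -m inch '[{"delta_pos":[0,0,0],"rotation":[0,0,0]},{"delta_pos":[0,0,0],"rotation":[0,0,0]}]' 1.7
python3 -m inch '[{"delta_pos":[0,0,0],"rotation":[0,0,0]},{"delta_pos":[0,0,0],"rotation":[0,0,0]}]' 1.5
python3 -c "
from h import *
to([.464,-.307,.083],-1.436)"
```

```text
time_s: 6.65
eef_pos: [0.4642, -0.307, 0.0845]
eef_rot: [0.0, 0.998, 0.069, 0.0]
wrist_force: [0.4, -0.0, 1.1]
opening: 0.233
time_s: 6.85
eef_pos: [0.4641, -0.3069, 0.0843]
eef_rot: [0.0, 0.998, 0.069, 0.0]
wrist_force: [0.0, 0.7, 0.1]
opening: 0.199
time_s: 7.05
eef_pos: [0.4641, -0.3069, 0.0843]
eef_rot: [-0.0, 0.998, 0.069, -0.0]
wrist_force: [-0.4, -0.1, -0.5]
opening: 0.175
t 7.05 pos [ 0.4641 -0.3069  0.0843] psi -1.433 tilt z [-0.  0. -1.] F [-0.39 -0.07 -0.47] Tq [-0.021 -0.008 -0.031] open 0.175 q6 0.64
  shift cm [-0.01  0.01  0.13]
  turn rz 0.003
```

Still no lateral force. Now the final grip.

```bash

python3 -m inch '[{"delta_pos":[0,0,0],"rotation":[0,0,0]},{"delta_pos":[0,0,0],"rotation":[0,0,0]}]' 1.3
python3 -c "
from h import *
to()"
python3 -m inch '[{"delta_pos":[0,0,0],"rotation":[0,0,0]},{"delta_pos":[0,0,0],"rotation":[0,0,0]},{"delta_pos":[0,0,0],"rotation":[0,0,0]}]' 0.5
python3 -c "
from h import *
to()"
```

```text
time_s: 7.25
eef_pos: [0.4641, -0.3069, 0.0844]
eef_rot: [0.0, 0.998, 0.069, 0.0]
wrist_force: [0.3, 0.7, 0.2]
opening: 0.161
t 7.25 pos [ 0.4641 -0.3069  0.0844] psi -1.433 tilt z [ 1.e-04 -1.e-04 -1.e+00] F [0.3  0.7  0.16] Tq [-0.051  0.025  0.002] open 0.161 q6 0.64
time_s: 7.55
eef_pos: [0.4642, -0.3069, 0.0844]
eef_rot: [0.0, 0.998, 0.069, 0.0]
wrist_force: [0.2, 0.3, 0.8]
opening: 0.154
t 7.55 pos [ 0.4642 -0.3069  0.0844] psi -1.433 tilt z [ 2.e-04 -2.e-04 -1.e+00] F [0.21 0.26 0.85] Tq [ 0.026  0.027 -0.017] open 0.154 q6 0.64
```

Held with no side load. Home TCP is (0.4642,-0.3069,0.0844) at psi -1.433. Lifting.

```bash

python3 -m inch '[{"delta_pos":[0,0,-0.5],"rotation":[0,0,0]},{"delta_pos":[0,0,-1],"rotation":[0,0,0]},{"delta_pos":[0,0,-1.5],"rotation":[0,0,0]},{"delta_pos":[0,0,-1.5],"rotation":[0,0,0]},{"delta_pos":[0,0,-1.5],"rotation":[0,0,0]},{"delta_pos":[0,0,-1.5],"rotation":[0,0,0]},{"delta_pos":[0,0,-1.5],"rotation":[0,0,0]},{"delta_pos":[0,0,-1.5],"rotation":[0,0,0]},{"delta_pos":[0,0,-1],"rotation":[0,0,0]},{"delta_pos":[0,0,0],"rotation":[0,0,0]}]'
python3 - <<'E'
from h import *
to([.5293,-.0277,.204],.38)
s=snap("side","s3.pkl")
crop(s,290,170,390,290,5,"pics/s3.png")
E
```

```text
time_s: 8.55
eef_pos: [0.4649, -0.3076, 0.2014]
eef_rot: [0.001, 0.998, 0.069, 0.001]
wrist_force: [0.1, 0.0, -1.2]
opening: 0.157
t 8.55 pos [ 0.4649 -0.3076  0.2014] psi -1.433 tilt z [ 0.0023 -0.0024 -1.    ] F [ 0.12  0.04 -1.24] Tq [-0.051 -0.054  0.006] open 0.157 q6 0.64
  shift cm [ 10.23 -26.84  -0.32]
  turn rz -1.813
```

View pics/s3.png

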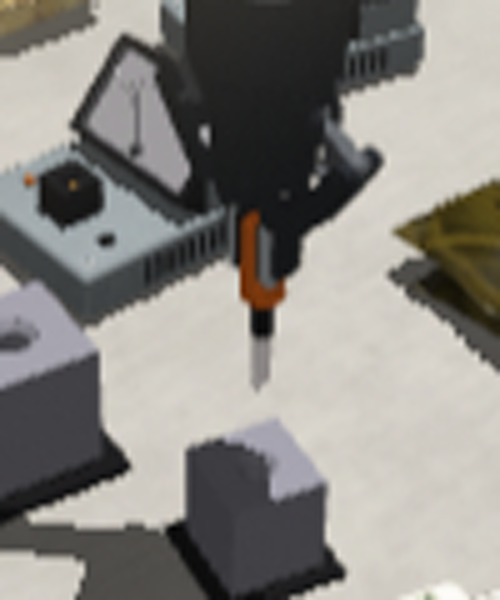

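Tool hangs upright in the jaws with its blade out. Moving to above the guide.

```bash

python3 -m inch '[{"delta_pos":[1,-2.7,0],"rotation":[0,0,0]},{"delta_pos":[1,-2.7,0],"rotation":[0,0,0]},{"delta_pos":[1,-2.7,0],"rotation":[0,0,0]},{"delta_pos":[1,-2.7,0],"rotation":[0,0,0]},{"delta_pos":[1,-2.7,0],"rotation":[0,0,0]},{"delta_pos":[1,-2.7,0],"rotation":[0,0,0]},{"delta_pos":[1,-2.7,0],"rotation":[0,0,0]},{"delta_pos":[1,-2.7,0],"rotation":[0,0,0]},{"delta_pos":[1,-2.7,0],"rotation":[0,0,0]},{"delta_pos":[1,-2.5,0],"rotation":[0,0,0]}]'
python3 -m inch '[{"delta_pos":[0,0,0],"rotation":[0,0,-0.14]},{"delta_pos":[0,0,0],"rotation":[0,0,-0.14]},{"delta_pos":[0,0,0],"rotation":[0,0,-0.14]},{"delta_pos":[0,0,0],"rotation":[0,0,-0.14]},{"delta_pos":[0,0,0],"rotation":[0,0,-0.14]},{"delta_pos":[0,0,0],"rotation":[0,0,-0.14]},{"delta_pos":[0,0,0],"rotation":[0,0,-0.14]},{"delta_pos":[0,0,0],"rotation":[0,0,-0.14]},{"delta_pos":[0,0,0],"rotation":[0,0,-0.14]},{"delta_pos":[0,0,0],"rotation":[0,0,-0.14]}]'
python3 -m inch '[{"delta_pos":[0,0,0],"rotation":[0,0,-0.14]},{"delta_pos":[0,0,0],"rotation":[0,0,-0.14]},{"delta_pos":[0,0,0],"rotation":[0,0,-0.13]},{"delta_pos":[0,0,0],"rotation":[0,0,0]},{"delta_pos":[0,0,0],"rotation":[0,0,0]}]'
python3 - <<'E'
from h import *
to([.5298,-.0277,.155],.38)
E
```

```text
time_s: 9.6
eef_pos: [0.5257, -0.0262, 0.1981]
eef_rot: [-0.0, 0.998, 0.069, -0.001]
wrist_force: [0.0, -0.1, -0.7]
opening: 0.151
time_s: 10.6
eef_pos: [0.5256, -0.0275, 0.1981]
eef_rot: [-0.001, 0.717, 0.697, -0.001]
wrist_force: [-0.5, 0.9, -0.6]
opening: 0.157
time_s: 11.1
eef_pos: [0.5259, -0.0276, 0.1985]
eef_rot: [-0.001, 0.564, 0.826, -0.0]
wrist_force: [-0.1, -0.2, 0.1]
opening: 0.157
t 11.1 pos [ 0.5259 -0.0276  0.1985] psi 0.373 tilt z [-1.4e-03  3.0e-04 -1.0e+00] F [-0.12 -0.18  0.13] Tq [-0.035 -0.018 -0.005] open 0.157 q6 -0.65
  shift cm [-0.16  0.37  4.35]
  turn rz -0.007
```

```bash

python3 -m inch '[{"delta_pos":[-0.16,0.37,1],"rotation":[0,0,0]},{"delta_pos":[0,0,1],"rotation":[0,0,0]},{"delta_pos":[0,0,1],"rotation":[0,0,0]},{"delta_pos":[0,0,1],"rotation":[0,0,0]},{"delta_pos":[0,0,0.3],"rotation":[0,0,0]},{"delta_pos":[0,0,0],"rotation":[0,0,0]},{"delta_pos":[0,0,0],"rotation":[0,0,0]}]'
python3 - <<'E'
from h import *
to([.5298,-.0277,.155],.38)
s=snap("side","s4.pkl");t=snap("top","t4.pkl")
def g(c,x0,y0,x1,y1,k,name):
    im=cv2.resize(c["color"][y0:y1,x0:x1,::-1],None,fx=k,fy=k,interpolation=cv2.INTER_LANCZOS4)
    P=np.array([[.5298,-.0277,z] for z in(.066,.079,.125,.139,.189)])
    for q in (proj(c,P)-[x0,y0]+.5)*k: cv2.circle(im,tuple(q.astype(int).tolist()),2,(0,255,0),-1)
    cv2.imwrite(name,im)
g(s,282,152,342,232,7,"pics/s4.png")
g(t,280,180,345,250,8,"pics/t4.png")
E
```

```text
time_s: 11.8
eef_pos: [0.5306, -0.0279, 0.1565]
eef_rot: [0.0, 0.562, 0.827, 0.0]
wrist_force: [0.2, 1.0, -0.6]
opening: 0.159
t 11.8 pos [ 0.5306 -0.0279  0.1565] psi 0.377 tilt z [ 4.e-04 -1.e-04 -1.e+00] F [ 0.16  1.   -0.63] Tq [-0.014  0.023 -0.006] open 0.159 q6 -0.65
  shift cm [ 0.04 -0.06  0.15]
  turn rz -0.003
```

View pics/s4.png

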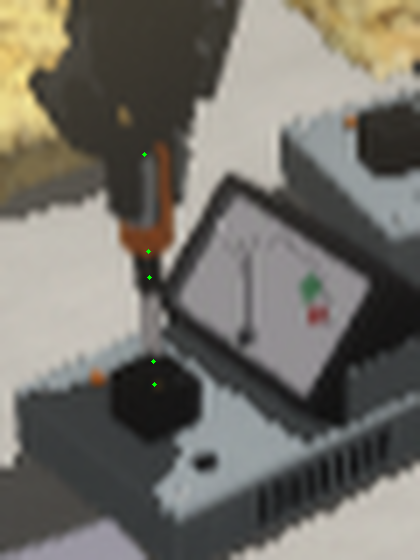

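View pics/t4.png

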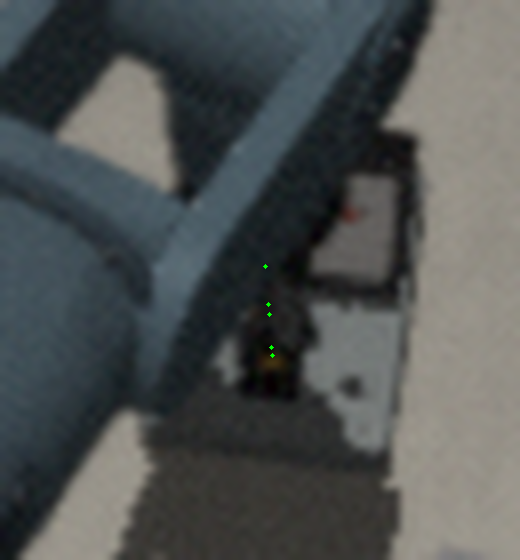

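The tool axis lines up with the guide in the side view (blade at (152,350), rim centre about (155,385)). Feeling down slowly.

```bash

python3 -m inch '[{"delta_pos":[0.03,-0.06,0.3],"rotation":[0,0,0]},{"delta_pos":[0,0,0.3],"rotation":[0,0,0]},{"delta_pos":[0,0,0.3],"rotation":[0,0,0]},{"delta_pos":[0,0,0.2],"rotation":[0,0,0]},{"delta_pos":[0,0,0],"rotation":[0,0,0]}]'
python3 -c "
from h import *
to([.5298,-.0277,.155],.38)"
python3 -m inch '[{"delta_pos":[0,0,0.1],"rotation":[0,0,0]},{"delta_pos":[0,0,0.1],"rotation":[0,0,0]},{"delta_pos":[0,0,0.1],"rotation":[0,0,0]},{"delta_pos":[0,0,0],"rotation":[0,0,0]}]'
python3 -c "
from h import *
to([.5298,-.0277,.155],.38)"
```

```text
time_s: 12.4
eef_pos: [0.5294, -0.0276, 0.1448]
eef_rot: [-0.0, 0.562, 0.827, -0.0]
wrist_force: [-0.1, -0.0, -0.4]
opening: 0.15
t 12.4 pos [ 0.5294 -0.0276  0.1448] psi 0.377 tilt z [-8.e-04  2.e-04 -1.e+00] F [-0.12 -0.03 -0.41] Tq [-0.012 -0.024  0.009] open 0.15 q6 -0.65
  shift cm [-0.02  0.04 -1.02]
  turn rz -0.003
time_s: 12.8
eef_pos: [0.5297, -0.0277, 0.1422]
eef_rot: [-0.0, 0.562, 0.827, -0.0]
wrist_force: [-0.5, -0.2, -1.2]
opening: 0.152
t 12.8 pos [ 0.5297 -0.0277  0.1422] psi 0.377 tilt z [-1.e-04  0.e+00 -1.e+00] F [-0.49 -0.25 -1.16] Tq [-0.036 -0.054  0.024] open 0.152 q6 -0.65
  shift cm [-0.    0.01 -1.28]
  turn rz -0.003
```

```bash

python3 -m inch '[{"delta_pos":[0,0,0.1],"rotation":[0,0,0]},{"delta_pos":[0,0,0.1],"rotation":[0,0,0]},{"delta_pos":[0,0,0],"rotation":[0,0,0]}]'
python3 -c "
from h import *
to()"
python3 -m inch '[{"delta_pos":[0,0,0.1],"rotation":[0,0,0]},{"delta_pos":[0,0,0.1],"rotation":[0,0,0]},{"delta_pos":[0,0,0],"rotation":[0,0,0]}]'
python3 -c "
from h import *
to()"
```

```text
time_s: 13.1
eef_pos: [0.5297, -0.0276, 0.1402]
eef_rot: [-0.0, 0.562, 0.827, 0.0]
wrist_force: [0.9, 1.2, 0.4]
opening: 0.155
t 13.1 pos [ 0.5297 -0.0276  0.1402] psi 0.377 tilt z [ 0.e+00  3.e-04 -1.e+00] F [0.89 1.18 0.38] Tq [ 0.197 -0.159  0.027] open 0.155 q6 -0.65
time_s: 13.4
eef_pos: [0.5297, -0.0276, 0.1382]
eef_rot: [-0.0, 0.562, 0.827, 0.0]
wrist_force: [2.1, 1.9, -0.3]
opening: 0.152
t 13.4 pos [ 0.5297 -0.0276  0.1382] psi 0.377 tilt z [ 1.e-04  2.e-04 -1.e+00] F [ 2.12  1.85 -0.32] Tq [ 0.321 -0.154 -0.081] open 0.152 q6 -0.65
```

The chamfer pushes towards +x and +y, so I'll ease 1.5 mm that way.

```bash

python3 -m inch '[{"delta_pos":[0.05,0.15,0],"rotation":[0,0,0]},{"delta_pos":[0,0,0],"rotation":[0,0,0]}]'
python3 -c "
from h import *
to()"
python3 -m inch '[{"delta_pos":[0,0,0.1],"rotation":[0,0,0]},{"delta_pos":[0,0,0],"rotation":[0,0,0]}]'
python3 -c "
from h import *
to()"
```

```text
time_s: 13.6
eef_pos: [0.5308, -0.0268, 0.1382]
eef_rot: [-0.0, 0.562, 0.827, -0.0]
wrist_force: [-0.5, -0.4, -0.6]
opening: 0.155
t 13.6 pos [ 0.5308 -0.0268  0.1382] psi 0.377 tilt z [-3.e-04 -3.e-04 -1.e+00] F [-0.55 -0.42 -0.6 ] Tq [0.002 0.016 0.017] open 0.155 q6 -0.65
time_s: 13.8
eef_pos: [0.5307, -0.0268, 0.1371]
eef_rot: [-0.0, 0.562, 0.827, -0.0]
wrist_force: [0.4, 0.2, -0.6]
opening: 0.156
t 13.8 pos [ 0.5307 -0.0268  0.1371] psi 0.377 tilt z [-5.e-04 -1.e-04 -1.e+00] F [ 0.37  0.15 -0.62] Tq [ 0.012 -0.008  0.016] open 0.156 q6 -0.65
```

```bash

for i in 1 2 3; do :; done
python3 -m inch '[{"delta_pos":[0,0,0.1],"rotation":[0,0,0]},{"delta_pos":[0,0,0],"rotation":[0,0,0]}]'
python3 -c "
from h import *
to()"
python3 -m inch '[{"delta_pos":[0,0,0.1],"rotation":[0,0,0]},{"delta_pos":[0,0,0],"rotation":[0,0,0]}]'
python3 -c "
from h import *
to()"
```

```text
time_s: 14.0
eef_pos: [0.5307, -0.0267, 0.1361]
eef_rot: [-0.0, 0.562, 0.827, -0.0]
wrist_force: [-0.6, -0.2, -0.2]
opening: 0.152
t 14.0 pos [ 0.5307 -0.0267  0.1361] psi 0.377 tilt z [-3.e-04  0.e+00 -1.e+00] F [-0.64 -0.25 -0.22] Tq [0.067 0.026 0.017] open 0.152 q6 -0.65
time_s: 14.2
eef_pos: [0.5309, -0.0267, 0.1352]
eef_rot: [-0.0, 0.562, 0.827, -0.0]
wrist_force: [-0.3, -0.3, -1.3]
opening: 0.153
t 14.2 pos [ 0.5309 -0.0267  0.1352] psi 0.377 tilt z [-1.e-04  0.e+00 -1.e+00] F [-0.32 -0.32 -1.29] Tq [-0.001 -0.07   0.025] open 0.153 q6 -0.65
```

```bash

python3 -m inch '[{"delta_pos":[0,0,0.1],"rotation":[0,0,0]},{"delta_pos":[0,0,0],"rotation":[0,0,0]}]'
python3 -m inch '[{"delta_pos":[0,0,0.1],"rotation":[0,0,0]},{"delta_pos":[0,0,0],"rotation":[0,0,0]}]'
python3 -c "
from h import *
to()"
python3 -m inch '[{"delta_pos":[0,0,0.1],"rotation":[0,0,0]},{"delta_pos":[0,0,0],"rotation":[0,0,0]}]'
python3 -c "
from h import *
to()"
```

```text
time_s: 14.4
eef_pos: [0.5309, -0.0267, 0.1342]
eef_rot: [-0.0, 0.562, 0.827, 0.0]
wrist_force: [-0.3, -0.6, -0.4]
opening: 0.157
time_s: 14.6
eef_pos: [0.5309, -0.0267, 0.1332]
eef_rot: [0.0, 0.562, 0.827, 0.0]
wrist_force: [0.7, -0.2, -1.1]
opening: 0.157
t 14.6 pos [ 0.5309 -0.0267  0.1332] psi 0.377 tilt z [ 1.e-04  0.e+00 -1.e+00] F [ 0.68 -0.18 -1.13] Tq [ 0.012 -0.094 -0.015] open 0.157 q6 -0.65
time_s: 14.8
eef_pos: [0.531, -0.0267, 0.1323]
eef_rot: [0.0, 0.562, 0.827, 0.0]
wrist_force: [0.4, -0.1, -0.2]
opening: 0.152
t 14.8 pos [ 0.531  -0.0267  0.1323] psi 0.377 tilt z [ 2.e-04 -0.e+00 -1.e+00] F [ 0.43 -0.11 -0.2 ] Tq [ 0.095 -0.023 -0.014] open 0.152 q6 -0.65
```

```bash

python3 -m inch '[{"delta_pos":[0,0,0.1],"rotation":[0,0,0]},{"delta_pos":[0,0,0],"rotation":[0,0,0]}]'
python3 -m inch '[{"delta_pos":[0,0,0.1],"rotation":[0,0,0]},{"delta_pos":[0,0,0],"rotation":[0,0,0]}]'
python3 -c "
from h import *
to()"
python3 -m inch '[{"delta_pos":[0,0,0.1],"rotation":[0,0,0]},{"delta_pos":[0,0,0],"rotation":[0,0,0]}]'
python3 -c "
from h import *
to()"
```

```text
time_s: 15.0
eef_pos: [0.531, -0.0268, 0.1314]
eef_rot: [0.0, 0.562, 0.827, 0.0]
wrist_force: [0.6, 0.2, 1.8]
opening: 0.155
time_s: 15.2
eef_pos: [0.5311, -0.0268, 0.1305]
eef_rot: [0.0, 0.562, 0.827, 0.0]
wrist_force: [0.3, -0.2, 2.5]
opening: 0.152
t 15.2 pos [ 0.5311 -0.0268  0.1305] psi 0.377 tilt z [ 4.e-04 -1.e-04 -1.e+00] F [ 0.34 -0.18  2.51] Tq [0.035 0.023 0.033] open 0.152 q6 -0.65
time_s: 15.4
eef_pos: [0.5311, -0.0268, 0.1295]
eef_rot: [0.0, 0.562, 0.827, 0.0]
wrist_force: [-0.7, 0.4, 4.0]
opening: 0.155
t 15.4 pos [ 0.5311 -0.0268  0.1295] psi 0.377 tilt z [ 4.e-04 -2.e-04 -1.e+00] F [-0.74  0.4   3.97] Tq [0.1   0.057 0.01 ] open 0.155 q6 -0.65
```

Spring contact begins near TCP z 0.1325, and it is now about 3 mm compressed at roughly 4.5 N. Turning clockwise to feel for the slot.

```bash

python3 -m inch '[{"delta_pos":[0,0,0],"rotation":[0,0,0.05]},{"delta_pos":[0,0,0],"rotation":[0,0,0.05]},{"delta_pos":[0,0,0],"rotation":[0,0,0]}]'
python3 -c "
from h import *
to()"
python3 -m inch '[{"delta_pos":[0,0,0],"rotation":[0,0,0.05]},{"delta_pos":[0,0,0],"rotation":[0,0,0.05]},{"delta_pos":[0,0,0],"rotation":[0,0,0]}]'
python3 -c "
from h import *
to()
s=snap('side','s5.pkl');crop(s,282,152,342,232,7,'pics/s5.png')"
```

```text
time_s: 15.7
eef_pos: [0.531, -0.0268, 0.1295]
eef_rot: [0.0, 0.603, 0.798, -0.0]
wrist_force: [-0.0, -0.1, 4.6]
opening: 0.16
t 15.7 pos [ 0.531  -0.0268  0.1295] psi 0.277 tilt z [ 1.e-04 -3.e-04 -1.e+00] F [-0.01 -0.06  4.6 ] Tq [-0.054  0.212 -0.005] open 0.16 q6 -0.55
time_s: 16.0
eef_pos: [0.5312, -0.0268, 0.1293]
eef_rot: [0.0, 0.642, 0.767, 0.0]
wrist_force: [2.8, -0.2, 0.6]
opening: 0.153
t 16.0 pos [ 0.5312 -0.0268  0.1293] psi 0.178 tilt z [ 7.e-04 -1.e-04 -1.e+00] F [ 2.79 -0.17  0.57] Tq [ 0.032 -0.505 -0.007] open 0.153 q6 -0.45
```

View pics/s5.png

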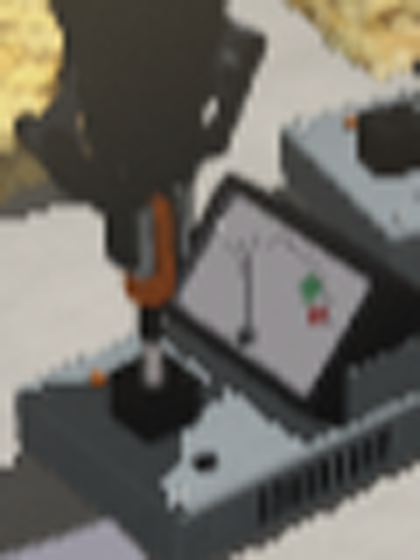

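It dropped in: vertical force fell from 4.6 to 0.6 N near psi 0.2. There is some side load in +x. I'll relieve that, lower 1.5 mm to deepen engagement, and turn on.

```bash

python3 -m inch '[{"delta_pos":[-0.01,0.08,0.05],"rotation":[0,0,0]},{"delta_pos":[0,0,0.05],"rotation":[0,0,0]},{"delta_pos":[0,0,0.05],"rotation":[0,0,0]},{"delta_pos":[0,0,0],"rotation":[0,0,0]}]'
python3 -c "
from h import *
to()"
python3 -m inch '[{"delta_pos":[0,0,0],"rotation":[0,0,0.05]},{"delta_pos":[0,0,0],"rotation":[0,0,0.05]},{"delta_pos":[0,0,0],"rotation":[0,0,0.05]},{"delta_pos":[0,0,0],"rotation":[0,0,0.05]},{"delta_pos":[0,0,0],"rotation":[0,0,0]}]'
python3 -c "
from h import *
to()"
python3 -m inch '[{"delta_pos":[0,0,0],"rotation":[0,0,0.05]},{"delta_pos":[0,0,0],"rotation":[0,0,0.05]},{"delta_pos":[0,0,0],"rotation":[0,0,0.05]},{"delta_pos":[0,0,0],"rotation":[0,0,0.05]},{"delta_pos":[0,0,0],"rotation":[0,0,0]}]'
python3 -c "
from h import *
to()
s=snap('side','s5.pkl');crop(s,282,152,342,232,7,'pics/s6.png')"
```

```text
time_s: 16.45
eef_pos: [0.5316, -0.0266, 0.1276]
eef_rot: [-0.0, 0.642, 0.767, -0.0]
wrist_force: [0.3, -0.5, -0.2]
opening: 0.153
t 16.45 pos [ 0.5316 -0.0266  0.1276] psi 0.177 tilt z [-3.e-04  1.e-04 -1.e+00] F [ 0.26 -0.48 -0.18] Tq [-0.012 -0.14   0.004] open 0.153 q6 -0.45
time_s: 16.95
eef_pos: [0.5315, -0.0267, 0.1277]
eef_rot: [-0.0, 0.715, 0.699, -0.0]
wrist_force: [-1.1, -0.3, 1.9]
opening: 0.155
t 16.95 pos [ 0.5315 -0.0267  0.1277] psi -0.023 tilt z [-5.e-04 -0.e+00 -1.e+00] F [-1.13 -0.27  1.88] Tq [ 0.006 -0.025  0.011] open 0.155 q6 -0.25
time_s: 17.45
eef_pos: [0.5317, -0.0268, 0.1278]
eef_rot: [0.0, 0.781, 0.624, -0.0]
wrist_force: [-0.5, -1.2, 1.2]
opening: 0.157
t 17.45 pos [ 0.5317 -0.0268  0.1278] psi -0.222 tilt z [-1.e-04 -3.e-04 -1.e+00] F [-0.48 -1.19  1.21] Tq [-0.156 -0.112  0.007] open 0.157 q6 -0.05
```

View pics/s6.png

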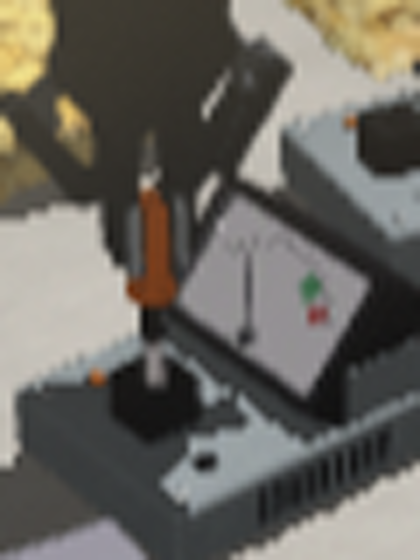

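Needle has hardly moved, which is expected since the blade first takes up about 0.4 rad of slot play. I'll add a numeric needle reader and turn on.

```bash
cat > needle.py <<'E'
from h import *
q=np.float32([(229/9,205/9),(303/9,65/9),(478/9,182/9),(393/9,333/9)])+np.float32([281.5,171.5])
H=cv2.getPerspectiveTransform(np.float32(q),np.float32([(0,300),(0,0),(500,0),(500,300)]))
def read(c,name=None):
    im=cv2.warpPerspective(c["color"],H,(500,300),flags=cv2.INTER_CUBIC)
    if name: cv2.imwrite(name,im[:,:,::-1])
    g=cv2.GaussianBlur(im.astype(np.float32).max(2),(0,0),4)
    A=np.arange(-1.1,1.1,.01); r=np.arange(60,185,3)
    pr=[]
    for a in A:
        x=252+r*np.sin(a); y=268-r*np.cos(a)
        pr.append(cv2.remap(g,x[None].astype(np.float32),y[None].astype(np.float32),1).mean())
    pr=np.array(pr); i=pr.argmin(); print("needle angle",A[i].round(2),"v~",(A[i]+.86).round(2),"contrast",pr.min().round(),np.median(pr).round())
if __name__=="__main__":
    import sys
    for f in ("s0.pkl","s4.pkl","s5.pkl"):
        read(pickle.load(open(f,"rb")))
    to()
E
python3 needle.py
python3 -m inch '[{"delta_pos":[0,0,0],"rotation":[0,0,0.05]},{"delta_pos":[0,0,0],"rotation":[0,0,0.05]},{"delta_pos":[0,0,0],"rotation":[0,0,0.05]},{"delta_pos":[0,0,0],"rotation":[0,0,0.05]},{"delta_pos":[0,0,0],"rotation":[0,0,0]}]'
python3 -c "
from needle import *
to();read(snap('side','s6.pkl'),'pics/n6.png')"
```

```text
needle angle -0.62 v~ 0.24 contrast 100.0 139.0
needle angle -0.62 v~ 0.24 contrast 106.0 147.0
needle angle -0.61 v~ 0.25 contrast 95.0 148.0
t 17.5 pos [ 0.5317 -0.0268  0.1278] psi -0.221 tilt z [-0.e+00 -2.e-04 -1.e+00] F [-0.04 -1.03 -0.08] Tq [-0.171 -0.122 -0.028] open 0.149 q6 -0.05
time_s: 18.0
eef_pos: [0.5314, -0.0267, 0.1276]
eef_rot: [-0.0, 0.839, 0.544, -0.0]
wrist_force: [-0.7, -0.1, 0.8]
opening: 0.152
t 18.0 pos [ 0.5314 -0.0267  0.1276] psi -0.422 tilt z [-7.e-04 -0.e+00 -1.e+00] F [-0.7  -0.05  0.83] Tq [-0.201  0.135 -0.001] open 0.152 q6 0.15
needle angle -0.4 v~ 0.46 contrast 108.0 147.0
```

View pics/n6.png

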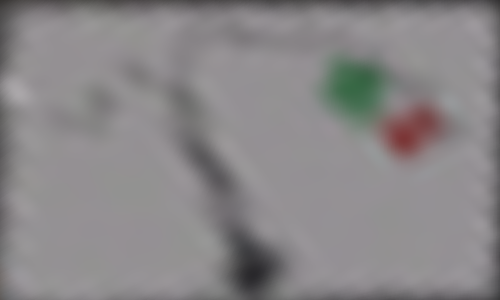

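The screw is turning; the needle moved 0.2 for a 0.2 turn. About 0.9 rad remains, so I'll turn 0.6 and check.

```bash

python3 -m inch '[{"delta_pos":[0,0,0],"rotation":[0,0,0.06]},{"delta_pos":[0,0,0],"rotation":[0,0,0.06]},{"delta_pos":[0,0,0],"rotation":[0,0,0.06]},{"delta_pos":[0,0,0],"rotation":[0,0,0.06]},{"delta_pos":[0,0,0],"rotation":[0,0,0.06]},{"delta_pos":[0,0,0],"rotation":[0,0,0]}]'
python3 -c "
from needle import *
to();read(snap('side','s6.pkl'))"
python3 -m inch '[{"delta_pos":[0,0,0],"rotation":[0,0,0.06]},{"delta_pos":[0,0,0],"rotation":[0,0,0.06]},{"delta_pos":[0,0,0],"rotation":[0,0,0.06]},{"delta_pos":[0,0,0],"rotation":[0,0,0.06]},{"delta_pos":[0,0,0],"rotation":[0,0,0.06]},{"delta_pos":[0,0,0],"rotation":[0,0,0]}]'
python3 -c "
from needle import *
to();read(snap('side','s6.pkl'),'pics/n7.png')"
```

```text
time_s: 18.65
eef_pos: [0.5311, -0.0265, 0.1275]
eef_rot: [-0.0, 0.911, 0.412, -0.001]
wrist_force: [-2.6, -0.4, 1.0]
opening: 0.154
t 18.65 pos [ 0.5311 -0.0265  0.1275] psi -0.721 tilt z [-1.5e-03  4.0e-04 -1.0e+00] F [-2.62 -0.38  1.02] Tq [ 0.005  0.445 -0.006] open 0.154 q6 0.45
needle angle -0.1 v~ 0.76 contrast 112.0 147.0
time_s: 19.3
eef_pos: [0.5308, -0.0262, 0.1274]
eef_rot: [-0.001, 0.962, 0.271, -0.001]
wrist_force: [-3.2, 2.7, 0.4]
opening: 0.15
t 19.3 pos [ 0.5308 -0.0262  0.1274] psi -1.021 tilt z [-2.e-03  9.e-04 -1.e+00] F [-3.23  2.67  0.36] Tq [0.238 0.818 0.062] open 0.15 q6 0.75
needle angle 0.21 v~ 1.07 contrast 110.0 147.0
```

View pics/n7.png

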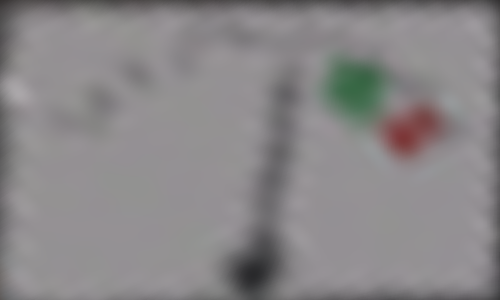

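The needle is just short of green. I'll relieve the 4 N side load, then turn 0.26 more.

```bash

python3 -m inch '[{"delta_pos":[-0.03,-0.1,0],"rotation":[0,0,0]},{"delta_pos":[0,0,0],"rotation":[0,0,0]}]'
python3 -c "
from needle import *
to()"
python3 -m inch '[{"delta_pos":[0,0,0],"rotation":[0,0,0.06]},{"delta_pos":[0,0,0],"rotation":[0,0,0.06]},{"delta_pos":[0,0,0],"rotation":[0,0,0.06]},{"delta_pos":[0,0,0],"rotation":[0,0,0.06]},{"delta_pos":[0,0,0],"rotation":[0,0,0]}]'
python3 -c "
from needle import *
to();c=snap('side','s6.pkl');read(c,'pics/n8.png');crop(c,282,152,342,232,7,'pics/s8.png')"
```

```text
time_s: 19.55
eef_pos: [0.5307, -0.026, 0.1277]
eef_rot: [0.0, 0.962, 0.271, -0.0]
wrist_force: [-3.2, -0.5, 1.2]
opening: 0.153
t 19.55 pos [ 0.5307 -0.026   0.1277] psi -1.021 tilt z [-3.e-04 -1.e-04 -1.e+00] F [-3.17 -0.48  1.21] Tq [ 0.098  0.658 -0.013] open 0.153 q6 0.75
time_s: 20.05
eef_pos: [0.5305, -0.0257, 0.1276]
eef_rot: [-0.0, 0.988, 0.153, -0.0]
wrist_force: [-3.6, 2.2, 1.2]
opening: 0.15
t 20.05 pos [ 0.5305 -0.0257  0.1276] psi -1.263 tilt z [-9.e-04  5.e-04 -1.e+00] F [-3.64  2.15  1.15] Tq [0.347 0.798 0.061] open 0.15 q6 0.99
needle angle 0.45 v~ 1.31 contrast 110.0 148.0
```

View pics/n8.png

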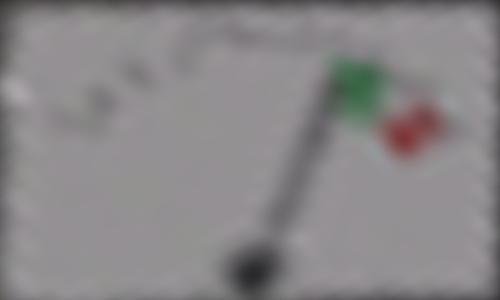

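View pics/s8.png

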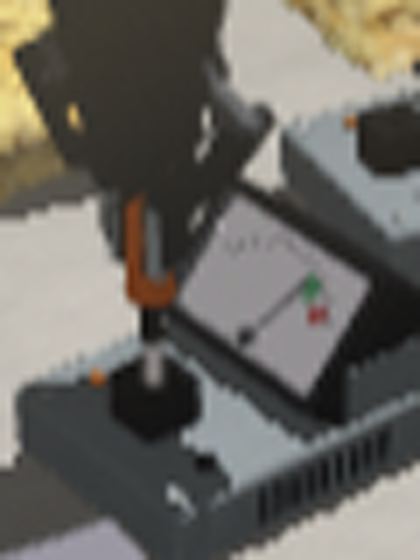

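The needle is in the left part of green. Another 0.07 centres it.

```bash

python3 -m inch '[{"delta_pos":[0,0,0],"rotation":[0,0,0.035]},{"delta_pos":[0,0,0],"rotation":[0,0,0.035]},{"delta_pos":[0,0,0],"rotation":[0,0,0]}]'
python3 -c "
from needle import *
to();c=snap('side','s6.pkl');read(c,'pics/n9.png')"
```

```text
time_s: 20.4
eef_pos: [0.5306, -0.0257, 0.1276]
eef_rot: [-0.0, 0.993, 0.119, -0.0]
wrist_force: [-3.3, 2.3, 1.1]
opening: 0.152
t 20.4 pos [ 0.5306 -0.0257  0.1276] psi -1.332 tilt z [-8.e-04  6.e-04 -1.e+00] F [-3.26  2.32  1.11] Tq [0.457 0.884 0.027] open 0.152 q6 1.06
needle angle 0.5 v~ 1.36 contrast 116.0 147.0
```

View pics/n9.png

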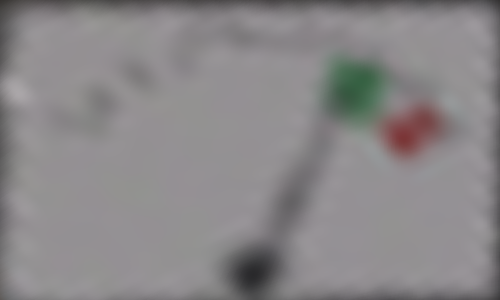

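The needle is mid-green. I'll back the blade off within its slot play, relieve the side load, and lift straight out.

```bash

python3 -m inch '[{"delta_pos":[-0.08,-0.09,0],"rotation":[0,0,-0.05]},{"delta_pos":[0,0,0],"rotation":[0,0,-0.05]},{"delta_pos":[0,0,0],"rotation":[0,0,0]}]'
python3 -c "
from needle import *
to()"
python3 -m inch '[{"delta_pos":[0,0,-0.1],"rotation":[0,0,0]},{"delta_pos":[0,0,-0.2],"rotation":[0,0,0]},{"delta_pos":[0,0,-0.3],"rotation":[0,0,0]},{"delta_pos":[0,0,-0.4],"rotation":[0,0,0]},{"delta_pos":[0,0,-0.5],"rotation":[0,0,0]},{"delta_pos":[0,0,-1.5],"rotation":[0,0,0]},{"delta_pos":[0,0,-2],"rotation":[0,0,0]},{"delta_pos":[0,0,-2.4],"rotation":[0,0,0]},{"delta_pos":[0,0,0],"rotation":[0,0,0]},{"delta_pos":[0,0,0],"rotation":[0,0,0]}]'
python3 -c "
from needle import *
to([.4642,-.3069,.201],-1.433);c=snap('side','s7.pkl');read(c,'pics/n10.png');crop(c,270,110,370,230,5,'pics/s10.png')"
```

```text
time_s: 20.75
eef_pos: [0.5306, -0.0256, 0.1281]
eef_rot: [0.0, 0.986, 0.169, 0.001]
wrist_force: [-1.0, 0.9, 0.4]
opening: 0.15
t 20.75 pos [ 0.5306 -0.0256  0.1281] psi -1.231 tilt z [ 1.7e-03 -5.0e-04 -1.0e+00] F [-1.01  0.88  0.37] Tq [0.194 0.228 0.036] open 0.15 q6 0.96
time_s: 21.75
eef_pos: [0.5302, -0.0254, 0.2022]
eef_rot: [0.0, 0.986, 0.168, 0.001]
wrist_force: [0.2, -0.3, -1.9]
opening: 0.152
t 21.75 pos [ 0.5302 -0.0254  0.2022] psi -1.233 tilt z [ 1.5e-03 -5.0e-04 -1.0e+00] F [ 0.19 -0.25 -1.94] Tq [ 0.043 -0.002 -0.012] open 0.152 q6 0.96
  shift cm [-15.56  24.37   0.13]
  turn rz 0.2
needle angle 0.5 v~ 1.36 contrast 114.0 145.0
```

View pics/s10.png

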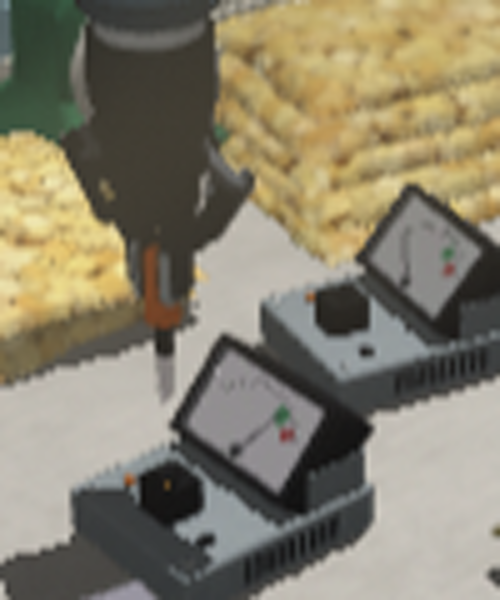

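View pics/n10.png

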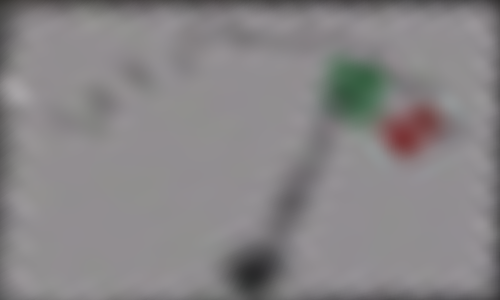

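The tool is out and the needle holds in green (1.36). Returning to the stand.

```bash

python3 -m inch '[{"delta_pos":[0,0,0],"rotation":[0,0,0.1]},{"delta_pos":[0,0,0],"rotation":[0,0,0.1]},{"delta_pos":[0,0,0],"rotation":[0,0,0]}]'
python3 -c "
from needle import *
to([.4642,-.3069,.201],-1.433)"
```

```text
time_s: 22.1
eef_pos: [0.529, -0.0251, 0.2002]
eef_rot: [-0.0, 0.998, 0.068, -0.001]
wrist_force: [-0.2, 0.5, -1.5]
opening: 0.155
t 22.1 pos [ 0.529  -0.0251  0.2002] psi -1.434 tilt z [-2.6e-03  7.0e-04 -1.0e+00] F [-0.2   0.46 -1.51] Tq [ 0.049 -0.011 -0.007] open 0.155 q6 1.16
  shift cm [-10.27  27.03  -0.08]
  turn rz -0.001
```

```bash

python3 -m inch '[{"delta_pos":[-1.03,2.7,0],"rotation":[0,0,0]},{"delta_pos":[-1.03,2.7,0],"rotation":[0,0,0]},{"delta_pos":[-1.03,2.7,0],"rotation":[0,0,0]},{"delta_pos":[-1.03,2.7,0],"rotation":[0,0,0]},{"delta_pos":[-1.03,2.7,0],"rotation":[0,0,0]},{"delta_pos":[-1.03,2.7,0],"rotation":[0,0,0]},{"delta_pos":[-1.03,2.7,0],"rotation":[0,0,0]},{"delta_pos":[-1.03,2.7,0],"rotation":[0,0,0]},{"delta_pos":[-1.03,2.7,0],"rotation":[0,0,0]},{"delta_pos":[-1.03,2.7,0],"rotation":[0,0,0]}]'
python3 -m inch '[{"delta_pos":[0,0,0],"rotation":[0,0,0]},{"delta_pos":[0,0,0],"rotation":[0,0,0]},{"delta_pos":[0,0,0],"rotation":[0,0,0]}]'
python3 -c "
from needle import *
to([.4642,-.3069,.155],-1.433);c=snap('side','s8.pkl');read(c);crop(c,290,170,390,290,5,'pics/s11.png')"
```

```text
time_s: 23.1
eef_pos: [0.4642, -0.3076, 0.2007]
eef_rot: [-0.001, 0.998, 0.07, -0.001]
wrist_force: [0.1, -0.2, -0.8]
opening: 0.153
time_s: 23.4
eef_pos: [0.4648, -0.3059, 0.2011]
eef_rot: [-0.001, 0.998, 0.07, -0.0]
wrist_force: [0.1, 0.4, -1.0]
opening: 0.157
t 23.4 pos [ 0.4648 -0.3059  0.2011] psi -1.431 tilt z [-9.0e-04  1.3e-03 -1.0e+00] F [ 0.11  0.4  -0.96] Tq [-0.052  0.016  0.041] open 0.157 q6 0.64
  shift cm [-0.07  0.09  4.61]
  turn rz 0.002
needle angle 0.51 v~ 1.37 contrast 109.0 157.0
```

View pics/s11.png

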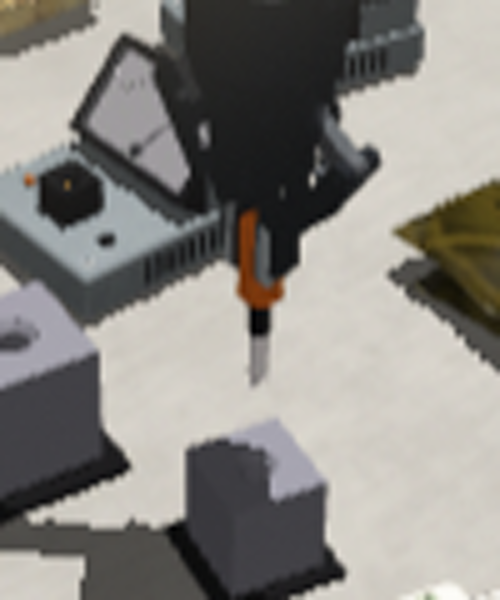

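The tool hangs as it did after the lift. Lowering into the stand.

```bash

python3 -m inch '[{"delta_pos":[-0.07,0.09,1],"rotation":[0,0,0]},{"delta_pos":[0,0,1.5],"rotation":[0,0,0]},{"delta_pos":[0,0,1.5],"rotation":[0,0,0]},{"delta_pos":[0,0,0.6],"rotation":[0,0,0]},{"delta_pos":[0,0,0],"rotation":[0,0,0]},{"delta_pos":[0,0,0],"rotation":[0,0,0]}]'
python3 -c "
from needle import *
to([.4642,-.3069,.155],-1.433)"
python3 -m inch '[{"delta_pos":[0,0,0.4],"rotation":[0,0,0]},{"delta_pos":[0,0,0.4],"rotation":[0,0,0]},{"delta_pos":[0,0,0.4],"rotation":[0,0,0]},{"delta_pos":[0,0,0.4],"rotation":[0,0,0]},{"delta_pos":[0,0,0.4],"rotation":[0,0,0]},{"delta_pos":[0,0,0],"rotation":[0,0,0]}]'
python3 -c "
from needle import *
to([.4642,-.3069,.13],-1.433)"
```

```text
time_s: 24.05
eef_pos: [0.4645, -0.3079, 0.1557]
eef_rot: [-0.0, 0.998, 0.069, -0.0]
wrist_force: [0.1, -0.5, -0.6]
opening: 0.155
t 24.05 pos [ 0.4645 -0.3079  0.1557] psi -1.433 tilt z [-2.e-04  2.e-04 -1.e+00] F [ 0.12 -0.52 -0.58] Tq [-0.012 -0.007  0.032] open 0.155 q6 0.63
  shift cm [-0.01 -0.1   0.07]
  turn rz 0.0
time_s: 24.65
eef_pos: [0.464, -0.3075, 0.135]
eef_rot: [-0.001, 0.998, 0.069, -0.0]
wrist_force: [0.2, -0.6, -1.7]
opening: 0.153
t 24.65 pos [ 0.464  -0.3075  0.135 ] psi -1.433 tilt z [-0.001  0.001 -1.   ] F [ 0.23 -0.62 -1.71] Tq [-0.005 -0.045 -0.045] open 0.153 q6 0.63
  shift cm [ 0.02 -0.06  0.5 ]
  turn rz -0.0
```

```bash

python3 -m inch '[{"delta_pos":[0,-0.05,0.4],"rotation":[0,0,0]},{"delta_pos":[0,0,0.4],"rotation":[0,0,0]},{"delta_pos":[0,0,0.4],"rotation":[0,0,0]},{"delta_pos":[0,0,0.4],"rotation":[0,0,0]},{"delta_pos":[0,0,0.4],"rotation":[0,0,0]},{"delta_pos":[0,0,0],"rotation":[0,0,0]}]'
python3 -c "
from needle import *
to([.4642,-.3069,.11],-1.433)"
python3 -m inch '[{"delta_pos":[0,0,0.3],"rotation":[0,0,0]},{"delta_pos":[0,0,0.3],"rotation":[0,0,0]},{"delta_pos":[0,0,0.3],"rotation":[0,0,0]},{"delta_pos":[0,0,0],"rotation":[0,0,0]}]'
python3 -c "
from needle import *
to([.4642,-.3069,.0845],-1.433)"
```

```text
time_s: 25.25
eef_pos: [0.4639, -0.307, 0.115]
eef_rot: [-0.001, 0.998, 0.069, -0.0]
wrist_force: [-0.0, 0.1, -1.4]
opening: 0.159
t 25.25 pos [ 0.4639 -0.307   0.115 ] psi -1.433 tilt z [-0.001  0.001 -1.   ] F [-0.01  0.11 -1.39] Tq [-0.021  0.026  0.079] open 0.159 q6 0.64
  shift cm [ 0.03 -0.01  0.5 ]
  turn rz -0.0
time_s: 25.65
eef_pos: [0.4641, -0.3071, 0.1062]
eef_rot: [-0.0, 0.998, 0.069, -0.0]
wrist_force: [-0.6, -0.5, -0.8]
opening: 0.153
t 25.65 pos [ 0.4641 -0.3071  0.1062] psi -1.433 tilt z [-6.e-04  6.e-04 -1.e+00] F [-0.64 -0.47 -0.82] Tq [ 0.021 -0.001  0.013] open 0.153 q6 0.64
  shift cm [ 0.02 -0.02  2.17]
  turn rz 0.0
```

Sliding freely. Down to just above home, then slowly.

```bash

python3 -m inch '[{"delta_pos":[0,0,0.3],"rotation":[0,0,0]},{"delta_pos":[0,0,0.3],"rotation":[0,0,0]},{"delta_pos":[0,0,0.3],"rotation":[0,0,0]},{"delta_pos":[0,0,0.3],"rotation":[0,0,0]},{"delta_pos":[0,0,0.3],"rotation":[0,0,0]},{"delta_pos":[0,0,0.3],"rotation":[0,0,0]},{"delta_pos":[0,0,0],"rotation":[0,0,0]}]'
python3 -c "
from needle import *
to([.4642,-.3069,.0845],-1.433)"
python3 -m inch '[{"delta_pos":[0,0,0.1],"rotation":[0,0,0]},{"delta_pos":[0,0,0.1],"rotation":[0,0,0]},{"delta_pos":[0,0,0],"rotation":[0,0,0]}]'
python3 -c "
from needle import *
to([.4642,-.3069,.0845],-1.433)"
```

```text
time_s: 26.35
eef_pos: [0.4641, -0.3071, 0.0882]
eef_rot: [-0.0, 0.998, 0.069, -0.0]
wrist_force: [0.2, 0.2, -0.8]
opening: 0.153
t 26.35 pos [ 0.4641 -0.3071  0.0882] psi -1.433 tilt z [-7.e-04  7.e-04 -1.e+00] F [ 0.16  0.2  -0.78] Tq [ 0.026  0.048 -0.015] open 0.153 q6 0.64
  shift cm [ 0.02 -0.02  0.37]
  turn rz -0.0
time_s: 26.65
eef_pos: [0.4643, -0.3074, 0.0867]
eef_rot: [-0.0, 0.998, 0.069, -0.0]
wrist_force: [-0.5, -0.4, -1.5]
opening: 0.158
t 26.65 pos [ 0.4643 -0.3074  0.0867] psi -1.433 tilt z [-0.  0. -1.] F [-0.47 -0.43 -1.49] Tq [0.034 0.031 0.02 ] open 0.158 q6 0.64
  shift cm [-0.01 -0.05  0.22]
  turn rz -0.0
```

```bash

python3 -m inch '[{"delta_pos":[0,-0.04,0.1],"rotation":[0,0,0]},{"delta_pos":[0,0,0.05],"rotation":[0,0,0]},{"delta_pos":[0,0,0],"rotation":[0,0,0]}]'
python3 -m inch '[{"delta_pos":[0,0,0.05],"rotation":[0,0,0]},{"delta_pos":[0,0,0],"rotation":[0,0,0]}]'
python3 -m inch '[{"delta_pos":[0,0,0.05],"rotation":[0,0,0]},{"delta_pos":[0,0,0],"rotation":[0,0,0]}]'
python3 -c "
from needle import *
to([.4642,-.3069,.0844],-1.433)"
```

```text
time_s: 26.95
eef_pos: [0.4642, -0.3069, 0.0852]
eef_rot: [-0.0, 0.998, 0.069, -0.0]
wrist_force: [-0.0, 0.5, -0.2]
opening: 0.155
time_s: 27.15
eef_pos: [0.4643, -0.307, 0.0848]
eef_rot: [0.0, 0.998, 0.069, -0.0]
wrist_force: [-0.1, -0.2, -0.4]
opening: 0.152
time_s: 27.35
eef_pos: [0.4644, -0.307, 0.0844]
eef_rot: [0.0, 0.998, 0.069, 0.0]
wrist_force: [-0.6, 0.8, -1.1]
opening: 0.156
t 27.35 pos [ 0.4644 -0.307   0.0844] psi -1.433 tilt z [ 1.e-04 -1.e-04 -1.e+00] F [-0.61  0.82 -1.09] Tq [0.036 0.049 0.008] open 0.156 q6 0.64
  shift cm [-0.01 -0.02  0.  ]
  turn rz 0.0
```

```bash

python3 -m inch '[{"delta_pos":[0,0,0.05],"rotation":[0,0,0]},{"delta_pos":[0,0,0],"rotation":[0,0,0]}]'
python3 -m inch '[{"delta_pos":[0,0,0.05],"rotation":[0,0,0]},{"delta_pos":[0,0,0],"rotation":[0,0,0]}]'
python3 -c "
from needle import *
to([.4642,-.3069,.0844],-1.433)"
```

```text
time_s: 27.55
eef_pos: [0.4644, -0.307, 0.0844]
eef_rot: [0.0, 0.998, 0.069, 0.0]
wrist_force: [-1.8, 1.9, 5.4]
opening: 0.151
time_s: 27.75
eef_pos: [0.4644, -0.3071, 0.0844]
eef_rot: [0.0, 0.998, 0.069, -0.0]
wrist_force: [-3.4, 3.0, 8.6]
opening: 0.161
t 27.75 pos [ 0.4644 -0.3071  0.0844] psi -1.433 tilt z [ 0.e+00 -2.e-04 -1.e+00] F [-3.38  3.03  8.63] Tq [0.46  0.586 0.02 ] open 0.161 q6 0.64
  shift cm [-0.02 -0.02 -0.  ]
  turn rz 0.0
```

The flange is seated at exactly the original height (0.0844). I'll take off the push, open, and rise.

```bash

python3 -m inch '[{"delta_pos":[0,0,-0.09],"rotation":[0,0,0]},{"delta_pos":[0,0,0],"rotation":[0,0,0]}]'
python3 -m inch '[{"delta_pos":[0,0,0],"rotation":[0,0,0]},{"delta_pos":[0,0,0],"rotation":[0,0,0]},{"delta_pos":[0,0,0],"rotation":[0,0,0]},{"delta_pos":[0,0,0],"rotation":[0,0,0]},{"delta_pos":[0,0,0],"rotation":[0,0,0]}]' 4
python3 -c "
from needle import *
to()"
python3 -m inch '[{"delta_pos":[0,0,-0.5],"rotation":[0,0,0]},{"delta_pos":[0,0,-1],"rotation":[0,0,0]},{"delta_pos":[0,0,-1.5],"rotation":[0,0,0]},{"delta_pos":[0,0,-1.5],"rotation":[0,0,0]},{"delta_pos":[0,0,-1.5],"rotation":[0,0,0]},{"delta_pos":[0,0,-2],"rotation":[0,0,0]},{"delta_pos":[0,0,-2],"rotation":[0,0,0]},{"delta_pos":[0,0,-2],"rotation":[0,0,0]},{"delta_pos":[0,0,-1],"rotation":[0,0,0]},{"delta_pos":[0,0,0],"rotation":[0,0,0]}]'
python3 -c "
from needle import *
to();c=snap('side','s9.pkl');t=snap('top','t9.pkl');read(c,'pics/n12.png');crop(c,260,140,420,340,3,'pics/s12.png');crop(c,320,240,362,296,10,'pics/s13.png')
a=pickle.load(open('s0.pkl','rb'))['color'][240:372,310:540];b=c['color'][240:372,310:540];cv2.imwrite('pics/d.png',cv2.resize(np.vstack([cv2.absdiff(a,b),b])[:,:,::-1],None,fx=2.2,fy=2.2))"
```

```text
time_s: 27.95
eef_pos: [0.4644, -0.3071, 0.0844]
eef_rot: [0.0, 0.998, 0.069, 0.0]
wrist_force: [-1.3, -0.1, 2.9]
opening: 0.155
time_s: 28.45
eef_pos: [0.4643, -0.307, 0.0841]
eef_rot: [-0.0, 0.998, 0.069, -0.0]
wrist_force: [-0.2, 0.6, -0.4]
opening: 0.467
t 28.45 pos [ 0.4643 -0.307   0.0841] psi -1.433 tilt z [-1.e-04  0.e+00 -1.e+00] F [-0.25  0.61 -0.42] Tq [-0.014  0.006 -0.028] open 0.467 q6 0.64
time_s: 29.45
eef_pos: [0.4652, -0.3078, 0.2167]
eef_rot: [0.002, 0.998, 0.069, 0.001]
wrist_force: [0.4, 0.2, -0.5]
opening: 0.467
t 29.45 pos [ 0.4652 -0.3078  0.2167] psi -1.433 tilt z [ 0.003  -0.0031 -1.    ] F [ 0.37  0.24 -0.54] Tq [ 0.013 -0.025  0.021] open 0.467 q6 0.64
needle angle 0.51 v~ 1.37 contrast 108.0 158.0
```

View pics/s12.png

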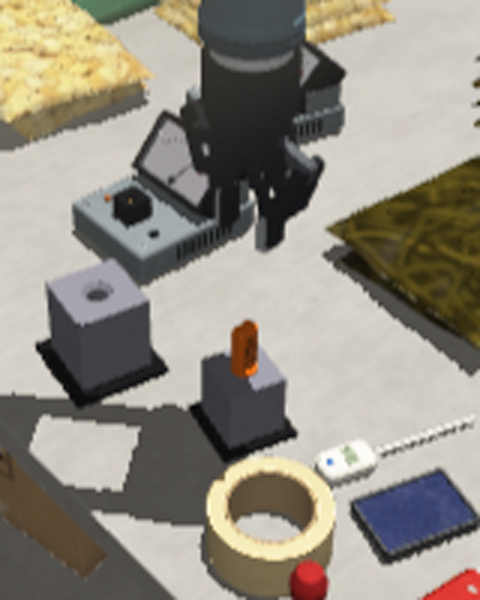

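View pics/s13.png

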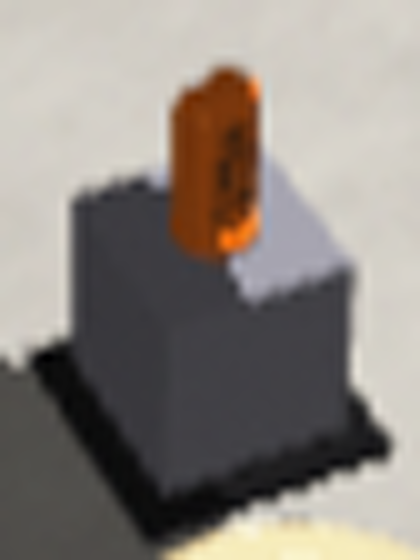

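View pics/d.png

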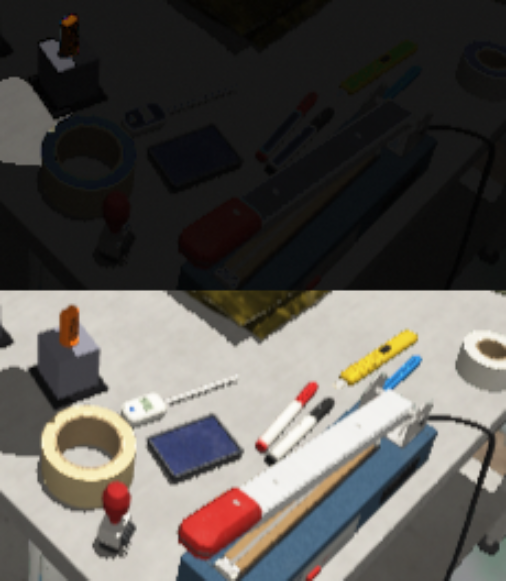

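View pics/n12.png

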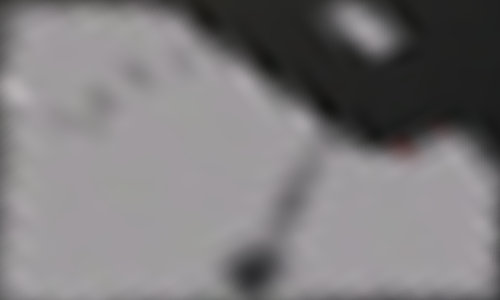

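The tool stands home at the same pixels as at the start (handle top at about (342,247)). The bystanders are unmoved and the needle angle is unchanged. Handing in.

```bash
python3 -c "
from bench import hand_in
print(hand_in())"
```

```text
the job is handed in; nothing more can be done
None
```

The job is done: the needle stands in the green and the tool is back home in its stand. I handed in at about 29.5 s.

- **Turning the screw:** I took the tool from the small stand and felt the screw face by spring contact, about 4.6 N at most. The blade dropped into the slot as I turned it clockwise. I turned until the needle was mid-green and lifted straight out. The needle never came near the red.
- **Needle check:** With the tool lifted out, the needle stood inside the green in the side view, at about 1.36. In the last picture the gripper hid the green band itself. The visible part of the needle still read the same angle (about 1.37).
- **Tool check:** It is upright and seated at the same gripper height as before the grasp (0.0844 m), and it shows at the same pixels as at the start.
- **Bystanders:** The tape roll, date stamp and thermometer are unmoved in the pictures. I did not check the label roll in the last picture, but the arm never went near it.
- **What did not go cleanly:**
  - The position I measured for the guide was about 1–2 mm off. I corrected it from the push of the chamfer.
  - Side loads reached about 4 N while turning.
  - I pressed with 8.6 N to seat the tool in its stand.

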